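# Tip the scrap bolts through the bin's flap and put the cup away

### The arm

A 6-joint arm with a two-finger parallel gripper is mounted at the origin on a cart in front of the work surface, level with it; the furniture and walls round the work are solid. World frame = base frame: x ahead of the robot, y to its left, z up, the work surface at z = 0. Lengths are in m, angles in rad, forces in N, time in s.
With the tool pointing down it reaches from about 0.25 to 0.725 m from the base axis. Payload 4 kg.
Tool frame: the origin (TCP) lies midway between the tips of the shut fingers; the grasp point (between the pads) lies 19 mm behind it (bot.grip_point_offset is the distance from the TCP to the grasp point, in m); z points along the fingers, y is the line along which they close (so a half turn about z gives the same grasp; the last joint's range is limited). The gripper opens to 85 mm and grips with 20 to 120 N. Pads are 22 mm wide; open, the fingers measure 114 mm over their backs; the gripper's body (76 mm by 85 mm) begins 54 mm behind the grasp point. The pads swing forward as they close: fully open they stand 13 mm farther back than shut.
Start: joints at [1.152, 0.241, 0.005, 1.335, 0, 1.571], TCP at [0.203, 0.457, 0.211] pointing down, gripper open.
Joint ranges: [-2.72, 2.72], [-1.05, 1.87], [-1.09, 1.28], [-1.99, 2.15], [-1.42, 1.44], [-3.14, 3.14]. Speed limits (rad/s): [2.79, 2.79, 3.14, 3.14, 3.14, 3.14].

### API

Orientations are given as a unit quaternion [x, y, z, w].
In Python, from workcell import bot gives the robot as it stands.
- The arm moves only by the tool step_arm, never from a script. Its argument "targets" is text: rows parted by semicolons, each of 7 numbers parted by spaces: the opening, from -1 (shut) to 1 (fully open), so that 0 is half open, then the shift along the world's x, y, z normalised to -1 to 1, where 1 is 0.5 m, then the turn, a rotation vector about the world's x, y, z normalised to -1 to 1, where 1 is pi/4 rad. In form: gripper x y z wx wy wz; .... A call has 1 to 10 rows; each row is the pose to reach, as a shift and turn from the pose commanded when the call began; what a row does not reach only later rows make up. A row lasts 1/12 s, in which the tool goes at most 41.7 mm and 7.16 degrees, less where a joint would pass 70% of its speed; a pose out of reach is approached as far as the arm can. A call with a number of a shift or a turn outside -1 to 1 is refused whole. A call with a gripper value outside its range is refused whole. The fingers move at their own pace and stop on an object; the grip force is fixed at half the most. Time passes only in rows, so rows that repeat a pose let the fingers close. It gives the time, the measured TCP pose, the force, the opening and the grip force at its end, in the units of the state.
- bot.get_obs(): the state, without advancing time (a new reading comes with each control period).
- bot.camera(name): name is "side" or "top"; returns the picture (480x640x3 uint8, red, green, blue); there is no depth.
- bot.camera_info(name): a dict with "vertical_fov" (degrees; the focal length in pixels is half the picture's height over the tangent of half this angle, whatever the lens; pixels are square), "cx", "cy" (the principal point, pixels), "pose" (4x4, takes a point from camera to world coordinates). Camera axes: x right, y up, looking along -z (the intrinsics and any distortion apply to the point x, -y, -z); pixel columns grow to the right and rows downward; lengths in m; the calibration is good to about 2 mm. A picture is of the moment at which its call begins. camera_info takes no time and is no camera call.
- bot.job_done(): hands the job in; it is judged then, once.
The state is a dict: "clock": time; "joint_pos": joint angles; "joint_vel": joint speeds; "tau": joint torques, N m; "eef_pos": TCP position; "tool_rot": TCP orientation; "ft_force": force on the tool from outside, world axes, zero at the start; "ft_torque": the same for the moment, N m; "grip_width": finger opening in m; "grasp_force": force on a finger pad.
Only numpy, scipy, OpenCV 4.12 (cv2) and the standard library are available. Lean on these libraries where they do the work, as an engineer would, in place of code of your own. Each camera call takes 0.05 s, during which the arm holds its last target. There are 200 camera calls.

### The job

Collect all the loose scrap bolts from the bench in the aluminium cup, then press the yellow flap of the scrap bin open with the cup's lip and tip all the bolts through into the bin, so that the flap springs shut again. Then stand the empty cup upright inside its black case and lower the orange lid fully shut over it. Leave the other things on the bench where they are.

Things in the scene. Friction and masses are not known exactly. Their poses are not given: they have to be found in the camera images.
- scrap_bin: Fixed grey sheet-metal scrap bin, 180 (x) x 136 (y) mm, 150 mm high; origin: centre of its underside, z up, x = pouring direction. Closed top but for a port, local x -72 to +36 mm, y -52 to +52 mm, filled by a yellow one-way flap. Walls 5 mm, inner floor at z = 5 mm; inside, the space runs 50 mm on towards +x beyond the flap. One long side is a clear window.
- bin_hinge (a point): Middle of the flap's hinge line on the bin's top, at local (-70, 0, 150) mm; same axes as the bin. The hinge runs along y, the flap reaches 104 mm from it towards +x. To tip: cup over the hinge side, lip towards +x; press the flap down with the lip about 60 mm from the hinge, to some 45 mm below the top, while tilting; the bolts slide over the lip, down the flap and off its free edge.
- flap (a joint): The bin's flap, a smooth yellow sheet 104 x 100 mm hinged at its -x edge. 0 = shut, level with the bin's top; grows to 1.15 rad as it is pressed down into the bin, free (+x) edge going down; it cannot open upward. A spring returns it: 0.10 N m at 0, 0.17 N m at 0.8 rad (2 to 3 N on a lip 60 mm from the hinge), so it bears bolts laid on it.
- cup_grip (a point): Open aluminium cup (loose, 160 g): the point midway between its two grip faces, 24 mm above its underside; x towards the pouring lip, y across, z up. 68 mm wide outside, 62 inside; upright parallel side walls with black rubber patches: take it across these. Floor 3 mm thick, x -40 to +20 mm; side and rear walls 45 mm high. None while held. At the start the lip points roughly to the robot (world -x).
- cup_lip (a point): Middle of the cup's lip (front rim), 70 mm ahead (+x of the cup) of the grip point and 10 mm above it. From x = 20 mm at floor level a flat ramp rises at 33 degrees to this lip; cheeks up to 45 mm high. The inside is smooth (friction about 0.25): bolts slide out when the cup is tilted lip-down by 65 to 75 degrees (shake a little if one hangs), and stay in up to about 35.
- case_floor (a point): Centre of the inner floor (grey liner) of the cup's case, 11 mm above the bench. The case is a fixed open black box, outside 160 x 160 mm, 62 mm high, walls 5 mm, inside 150 x 150 mm; x points from its front to the lid's hinge, z up. The cup standing inside has its grip point 24 mm above this floor.
- case_hinge (a point): Middle of the lid's hinge line, 80 mm beyond the case's centre towards its +x, 62 mm above the bench; axes of the case.
- case_lid (a joint): The case's orange lid, a plate 160 (hinge to free edge) x 160 x 6 mm with a 10 mm tab at mid free edge. 0 = shut flat on the case; stands open at 1.55 to 1.75 rad at the start (free edge up), at most 1.95. Stiff hinge (0.17 N m friction): it stays where it is left and must be pushed all the way, 2 to 3 N at the free edge, from behind and then from above.
- lid_edge (a point): Middle of the lid's free edge on its outer face (the face that is on top when shut), 160 mm from the hinge.
- bolt_0_mid (a point): Scrap steel M12 bolt no. 0 of up to four (3 or 4 are present, the other given as None), 66 mm long, head 20 mm, thread about 12 to 17 mm thick, 60 g, lying on the bench; the point is its centre, 8.5 mm above the bench; its length runs along its own y axis: take it across this.
- bolt_1_mid (a point): Scrap steel M12 bolt no. 1 of up to four (3 or 4 are present, the other given as None), 66 mm long, head 20 mm, thread about 12 to 17 mm thick, 60 g, lying on the bench; the point is its centre, 8.5 mm above the bench; its length runs along its own y axis: take it across this.
- bolt_2_mid (a point): Scrap steel M12 bolt no. 2 of up to four (3 or 4 are present, the other given as None), 66 mm long, head 20 mm, thread about 12 to 17 mm thick, 60 g, lying on the bench; the point is its centre, 8.5 mm above the bench; its length runs along its own y axis: take it across this.
- bolt_3_mid (a point): Scrap steel M12 bolt no. 3 of up to four (3 or 4 are present, the other given as None), 66 mm long, head 20 mm, thread about 12 to 17 mm thick, 60 g, lying on the bench; the point is its centre, 8.5 mm above the bench; its length runs along its own y axis: take it across this.
- marker: Bystander, loose: felt marker, white barrel with red cap, 130 mm long. Origin under its middle. Leave alone.
- black_tape: Bystander, loose: roll of black electrical tape lying flat, 64 mm across, 19 mm high. Origin under its middle. Leave alone.
- red_screwdriver: Bystander, loose: screwdriver with red handle, 212 mm long, lying. Origin under its middle. Leave alone.
- flux_jar: Bystander, loose: brown jar with black lid, 64 mm across, 96 mm high. Origin under its middle. Leave alone.
- steel_bracket: Bystander, loose: bent steel angle bracket standing on its foot, 24 x 77 x 60 mm. Origin under its middle. Leave alone.

How it is judged:
By the outcome, as a careful person would: the job done as asked, in the order asked, and still so for the second after the job is handed in, with the robot touching nothing.
Of bolt_0, bolt_1, bolt_2, bolt_3 only 3 to 4 are there at a start; the rules pass over those that are not, and their reading is None.
At some moment in a run one of bolt_0, bolt_1, bolt_2, bolt_3, cup may be knocked a few centimetres aside while the robot is not near it.
It also fails if it takes over 210 s, if anything falls off the work surface, if the arm or the gripper's body presses on something with over 40 N, if the wrist force passes 120 N, or if a joint passes its speed limit or range.

## Working session

There is one attempt and no reset: what is moved stays moved. The work goes in short steps, Python scripts to look and compute and a tool call to move; the robot and the scene stay as the last step left them, time stands still between calls to the robot, and variables do not carry over. Pictures are saved under pics/ and viewed, at most 14 in all, crops included, and the job is handed in when it is done.

Besides the shell and the picture viewer there is one more tool, called after "Request:" as name(argument=value, ...), one argument or row to a line, values as JSON. step_arm: Moves the arm, as the interface text tells. Scaled input: -1 to 1 covers 0.5 m each way for a shift and pi/4 rad each way for a turn. Its arguments: {"type":"object","properties":{"targets":{"type":"string"}},"required":["targets"]}

```bash
ls; mkdir -p pics; python3 - <<'E'
from workcell import bot
import cv2
for n in ("top","side"):
    im=bot.camera(n); cv2.imwrite(f"pics/{n}0.png",im[:,:,::-1]); i=bot.camera_info(n); print(n,{k:(v if k!='pose' else __import__('numpy').round(v,3).tolist()) for k,v in i.items()})
o=bot.get_obs(); print(o)
print(bot.grip_point_offset)
E
```

```text
pics
top {'vertical_fov': 49.57735243814897, 'cx': 311.9303180653844, 'cy': 238.4481554074, 'pose': [[0.024, 0.996, -0.084, 0.451], [-1.0, 0.023, -0.002, 0.08], [-0.0, 0.084, 0.996, 1.413], [0.0, 0.0, 0.0, 1.0]]}
side {'vertical_fov': 56.68425923684619, 'cx': 309.52198702000186, 'cy': 242.28940684877406, 'pose': [[-0.085, 0.4, -0.913, -0.761], [-0.996, -0.036, 0.077, 0.185], [-0.002, 0.916, 0.402, 0.68], [0.0, 0.0, 0.0, 1.0]]}
{'clock': 0.1, 'joint_pos': array([1.15199475e+00, 2.41343865e-01, 3.86896364e-03, 1.33520829e+00,
       1.58306016e-05, 1.57076902e+00]), 'joint_vel': array([ 0.00028379, -0.00166259,  0.00343911, -0.00026105,  0.00067304,
        0.00068004]), 'tau': array([ 8.22284292e-04, -3.73137689e+01,  2.53010327e+01,  1.08638877e-02,
        4.69320651e-05, -2.74421194e-05]), 'eef_pos': array([0.20308314, 0.4562399 , 0.21010273]), 'tool_rot': array([ 2.07860377e-01,  9.78158051e-01, -9.21173292e-04, -2.03869377e-04]), 'ft_force': array([-0.74011821,  0.04213257,  0.80405232]), 'ft_torque': array([0.02767733, 0.00802067, 0.02799225]), 'grasp_force': 0.0, 'grip_width': 0.08520993823987702}
0.0187
```

View pics/top0.png

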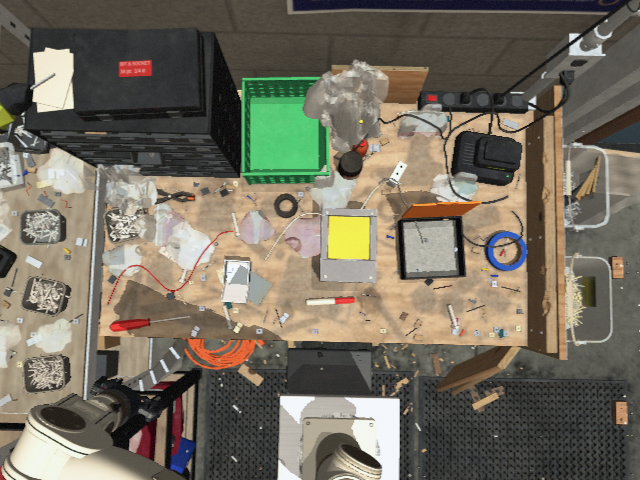

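View pics/side0.png

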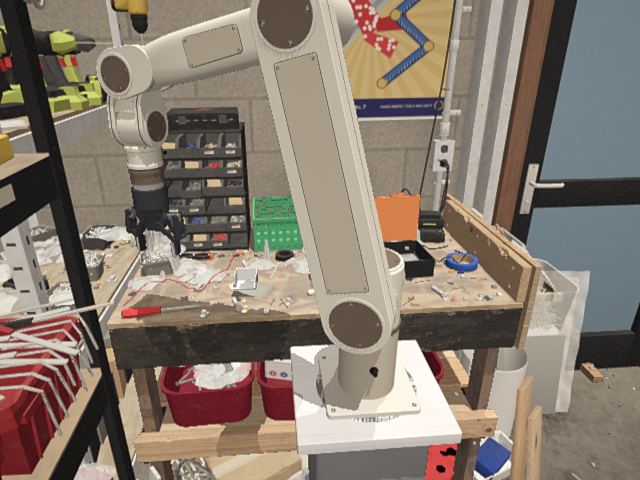

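The top view shows the bin at (349,245), the case at (432,248) with its lid open, the cup at about (237,280), the tape at (286,205) and the marker at (330,301). The bolts are too small to identify at this scale, so I'll enlarge.

```bash
cat > h.py <<'E'
import numpy as np, cv2
from workcell import bot
def cam(n):
    i=bot.camera_info(n); return 240/np.tan(np.radians(i['vertical_fov']/2)),i['cx'],i['cy'],np.array(i['pose'])
def ray(n,u,v):
    f,cx,cy,P=cam(n); d=P[:3,:3]@np.array([(u-cx)/f,-(v-cy)/f,-1]); return P[:3,3],d
def pt(n,u,v,z):
    o,d=ray(n,u,v); return o+d*(z-o[2])/d[2]
def px(n,p):
    f,cx,cy,P=cam(n); q=P[:3,:3].T@(np.array(p)-P[:3,3]); return np.array([cx-f*q[0]/q[2],cy+f*q[1]/q[2]])
def crop(n,name,u0,v0,u1,v1,s):
    im=bot.camera(n)[v0:v1,u0:u1,::-1]; cv2.imwrite(f"pics/{name}.png",cv2.resize(im,None,fx=s,fy=s,interpolation=cv2.INTER_CUBIC))
E
python3 -c "
from h import *
crop('top','a',100,170,320,335,3.6)
crop('top','b',320,170,540,335,3.6)
print(bot.camera_info('top').keys(), px('top',[0,0,0]))"
```

```text
dict_keys(['vertical_fov', 'cx', 'cy', 'pose']) [338.15585028 454.81127435]
```

View pics/a.png

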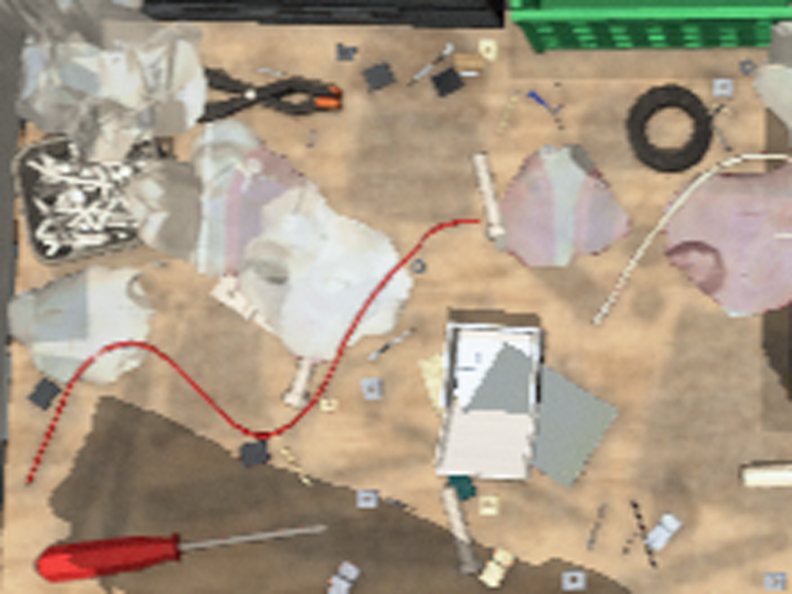

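View pics/b.png

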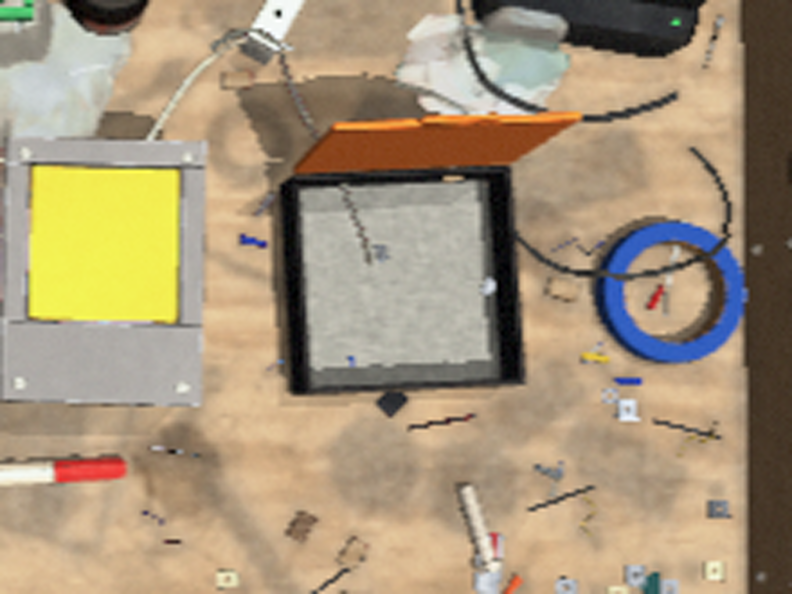

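Crop a shows likely bolts at (491,197) and (460,528), a possible one at (298,378), and something pale at (245,305). The cup is at (490,400) with its lip at the bottom. Crop b shows a bolt at (478,525), the bin with its wide margin towards the robot (so it pours towards world -x), and the case hinge on the far side. Next I'll look closer at the doubtful ones.

```bash
python3 -c "
from h import *
t=bot.camera('top')[:,:,::-1]; s=bot.camera('side')[:,:,::-1]
a=cv2.resize(t[235:290,150:205],(400,400),interpolation=cv2.INTER_CUBIC)
c=px('side',pt('top',178,268,0)); print(c)
u,v=int(c[0]),int(c[1])
b=cv2.resize(s[v-25:v+25,u-25:u+25],(400,400),interpolation=cv2.INTER_CUBIC)
cv2.imwrite('pics/c.png',np.hstack([a,b]))
U=lambda n:None
for n,(x,y) in dict(A=(491,197),B=(298,378),C=(460,528),E=(245,305),cuprear=(490,325),cuplip=(487,478)).items():
  print(n,pt('top',100+x/3.6,170+y/3.6,.009).round(3), px('side',pt('top',100+x/3.6,170+y/3.6,.009)).round())
print('D',pt('top',320+478/3.6,170+526/3.6,.009).round(3))
"
```

```text
[193.17059488 285.78216431]
A [0.602 0.289 0.009] [245. 264.]
B [0.463 0.428 0.009] [197. 286.]
C [0.354 0.303 0.009] [236. 303.]
E [0.516 0.471 0.009] [186. 278.]
cuprear [0.506 0.286 0.009] [245. 277.]
cuplip [0.392 0.284 0.009] [243. 296.]
D [ 0.37  -0.299  0.009]
```

View pics/c.png

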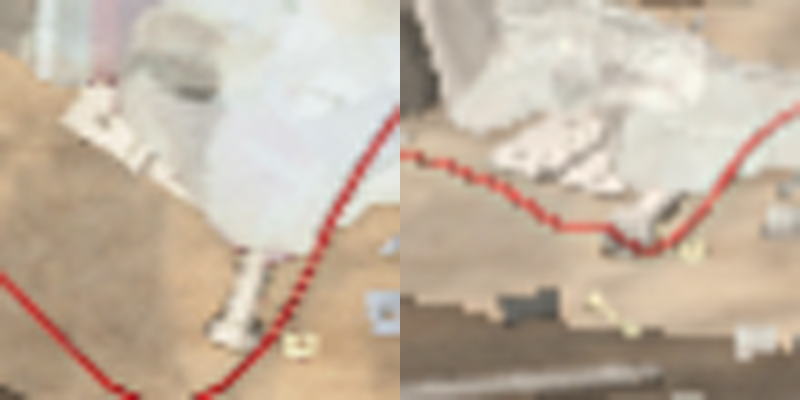

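Bolt B is real: it has a head and shank and runs under the film, which brings the total to four (A, B, C, D). E is flat litter. Now I'll compute the poses.

```bash
python3 -c "
from h import *
a=lambda x,y,z:pt('top',100+x/3.6,170+y/3.6,z)
b=lambda x,y,z:pt('top',320+x/3.6,170+y/3.6,z)
c=lambda x,y,z:pt('top',150+x/7.27,235+y/7.27,z)
def ln(n,p,q):
  d=p-q; print(n,((p+q)/2).round(3),'len',np.linalg.norm(d).round(3),'yaw',np.degrees(np.arctan2(d[1],d[0])).round(1),p.round(3),q.round(3))
ln('A',a(481,154,.0085),a(498,239,.0085))
p=c(231,343,.0085);q=c(258,250,.0085);d=(q-p)/np.linalg.norm(q-p);ln('B',p+d*.066,p)
ln('C',a(450,487,.0085),a(469,571,.0085))
ln('D',b(464,485,.0085),b(492,569,.0085))
ln('cup L',a(447,322,.045),a(438,474,.034)); ln('cup R',a(541,322,.045),a(531,480,.034)); 
t=bot.camera('top'); hsv=cv2.cvtColor(t,cv2.COLOR_RGB2HSV)
m=cv2.inRange(hsv,(24,150,150),(34,255,255))
k=max(cv2.findContours(m,0,2)[0],key=cv2.contourArea); P=[pt('top',*p,.15) for p in cv2.boxPoints(cv2.minAreaRect(k))]
print('flap',np.round(P,3).tolist(),np.mean(P,0).round(3)); print([np.linalg.norm(P[i]-P[i-1]).round(3) for i in range(4)])
C=[b(287,180,.062),b(510,168,.062),b(524,383,.062),b(291,395,.062)]
print('case',np.round(C,3).tolist(),np.mean(C,0).round(3),[np.linalg.norm(C[i]-C[i-1]).round(3) for i in range(4)])
B=[b(6,140,.15),b(206,142,.15),b(200,405,.15),b(2,403,.15)]
print('bin',np.round(B,3).tolist(),np.mean(B,0).round(3),[np.linalg.norm(B[i]-B[i-1]).round(3) for i in range(4)])
"
```

```text
A [0.603 0.29  0.008] len 0.066 yaw 13.3 [0.635 0.298 0.008] [0.571 0.282 0.008]
B [0.475 0.422 0.008] len 0.066 yaw -13.8 [0.508 0.415 0.008] [0.443 0.43  0.008]
C [0.354 0.303 0.008] len 0.064 yaw 15.0 [0.384 0.312 0.008] [0.323 0.295 0.008]
D [ 0.369 -0.299  0.008] len 0.065 yaw 18.8 [ 0.4   -0.289  0.008] [ 0.339 -0.31   0.008]
cup L [0.45  0.314 0.039] len 0.112 yaw -2.2 [0.506 0.312 0.045] [0.395 0.316 0.034]
cup R [0.45  0.246 0.039] len 0.116 yaw -2.4 [0.507 0.243 0.045] [0.392 0.248 0.034]
flap [[0.511, 0.043, 0.15], [0.615, 0.042, 0.15], [0.614, -0.057, 0.15], [0.511, -0.055, 0.15]] [ 0.563 -0.007  0.15 ]
[np.float64(0.098), np.float64(0.103), np.float64(0.099), np.float64(0.103)]
case [[0.619, -0.146, 0.062], [0.632, -0.308, 0.062], [0.476, -0.318, 0.062], [0.463, -0.15, 0.062]] [ 0.548 -0.231  0.062] [np.float64(0.156), np.float64(0.163), np.float64(0.156), np.float64(0.168)]
bin [[0.631, 0.06, 0.15], [0.633, -0.076, 0.15], [0.454, -0.074, 0.15], [0.453, 0.059, 0.15]] [ 0.543 -0.008  0.15 ] [np.float64(0.178), np.float64(0.136), np.float64(0.179), np.float64(0.133)]
```

Request:
step_arm(
  targets="0 0.544 -0.07 -0.2 0 0 0.227; 0 0.544 -0.07 -0.2 0 0 0.227; 0 0.544 -0.07 -0.2 0 0 0.227; 0 0.544 -0.07 -0.2 0 0 0.227; 0 0.544 -0.07 -0.2 0 0 0.227; 0 0.544 -0.07 -0.2 0 0 0.227; 0 0.544 -0.07 -0.2 0 0 0.227; 0 0.544 -0.07 -0.25 0 0 0.227; 0 0.544 -0.07 -0.28 0 0 0.227; 0 0.544 -0.07 -0.28 0 0 0.227",
)

```text
clock: 1.18
eef_pos: [0.4739, 0.4189, 0.0659]
tool_rot: [0.121, 0.993, -0.003, -0.003]
ft_force: [-0.6, -0.0, -0.4]
grip_width: 0.0425
grasp_force: 0.0
```

```bash
cat >> h.py <<'E'
from scipy.spatial.transform import Rotation as R
def st():
    o=bot.get_obs(); r=R.from_quat(o['tool_rot']).as_matrix()
    print('t',round(o['clock'],1),'p',o['eef_pos'].round(4),'q',o['joint_pos'].round(2),'y',r[:,1].round(3),'z',r[:,2].round(3),'w',round(o['grip_width'],4),'F',o['ft_force'].round(1),round(o['grasp_force'],1)); return o
E
python3 -c "
from h import *
st();crop('top','d',150,225,220,280,8)"
```

```text
t 1.2 p [0.4739 0.4189 0.0659] q [0.72 0.6  0.16 1.15 0.   0.97] y [ 0.24   0.971 -0.007] z [-0.007 -0.006 -1.   ] w 0.0425 F [-0.6 -0.  -0.4] 0.0
```

View pics/d.png

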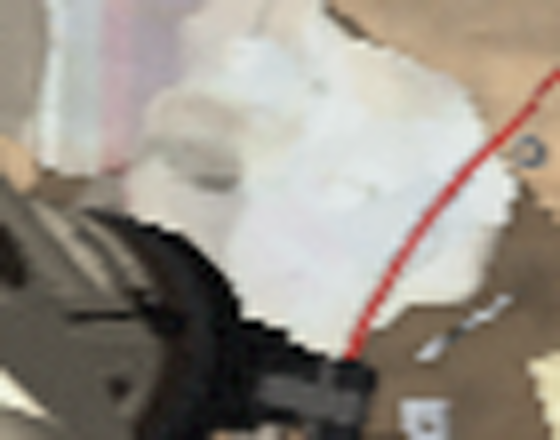

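Request:
step_arm(
  targets="0 0 0 -0.07 0 0 0; 0 0 0.002 -0.126 0 0 0; 0 0 0.002 -0.126 0 0 0; 0 0 0.002 -0.126 0 0 0; -1 0 0.002 -0.126 0 0 0; -1 0 0.002 -0.126 0 0 0; -1 0 0.002 -0.126 0 0 0; -1 0 0.002 -0.126 0 0 0; -1 0 0.002 -0.126 0 0 0; -1 0 0.002 -0.126 0 0 0",
)

```text
clock: 2.07
eef_pos: [0.4756, 0.423, 0.0086]
tool_rot: [0.12, 0.993, 0.0, 0.0]
ft_force: [-0.5, 0.1, -0.4]
grip_width: -0.0001
grasp_force: 0.0
```

```bash
python3 -c "
from h import *
st()"
```

```text
t 2.1 p [0.4756 0.423  0.0086] q [ 0.73  0.65  0.1   1.02 -0.    0.97] y [0.238 0.971 0.001] z [ 0.001  0.001 -1.   ] w -0.0001 F [-0.5  0.1 -0.4] 0.0
```

Request:
step_arm(
  targets="0 0 0 0.08 0 0 0; 0 0 0 0.16 0 0 0; 0 -0.05 0.05 0.24 0 0 0; 0 -0.1 0.1 0.3 0 0 0; 0 -0.18 0.18 0.3 0 0 0; 0 -0.26 0.22 0.3 0 0 0; 0 -0.3 0.22 0.3 0 0 0; 0 -0.36 0.22 0.3 0 0 0; 0 -0.4 0.22 0.3 0 0 0",
)

```text
clock: 2.82
eef_pos: [0.2713, 0.5338, 0.1581]
tool_rot: [0.118, 0.993, 0.0, -0.001]
ft_force: [0.5, -0.5, -0.4]
grip_width: 0.043
grasp_force: 0.0
```

```bash
python3 -c "
from h import *
o=st()
t=bot.camera('top')[:,:,::-1]; s=bot.camera('side')[:,:,::-1]
a=cv2.resize(t[230:290,145:205],(390,390),interpolation=cv2.INTER_CUBIC)
c=px('side',[.475,.422,.01]); u,v=c.astype(int); print(c)
b=cv2.resize(s[v-25:v+25,u-25:u+25],(390,390),interpolation=cv2.INTER_CUBIC)
cv2.imwrite('pics/e.png',np.hstack([a,b]))"
```

```text
t 2.8 p [0.2713 0.5338 0.1581] q [1.1  0.46 0.19 1.3  0.   1.34] y [ 0.234  0.972 -0.   ] z [-0.001  0.    -1.   ] w 0.043 F [ 0.5 -0.5 -0.4] 0.0
[199.83457649 283.65705813]
```

View pics/e.png

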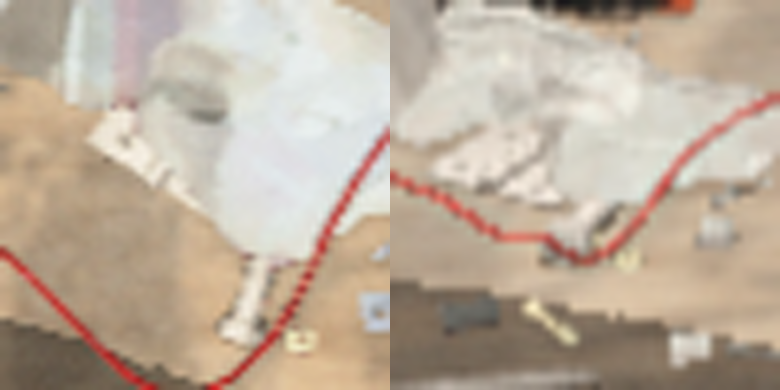

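Bolt B did not move, although the fingers shut at its middle. It may be flat printed litter, so I'll check its height against the others using both views.

```bash
python3 -c "
from h import *
def tri(a,b):
  o1,d1=ray('top',*a);o2,d2=ray('side',*b); d1/=np.linalg.norm(d1);d2/=np.linalg.norm(d2)
  s=np.linalg.lstsq(np.c_[d1,-d2],o2-o1,rcond=None)[0]; print((o1+d1*s[0]).round(4),(o2+d2*s[1]).round(4))
print('B',px('side',pt('top',182.2,280,0)),px('side',pt('top',182.2,280,.01))); tri((182.2,280),(196.2,290))
s=bot.camera('side')[:,:,::-1]; out=[]
for x,y in ((.603,.29),(.354,.303),(.369,-.299)):
  for z in (0,.0085): print(px('side',[x,y,z]).round(1),end=' ')
  u,v=px('side',[x,y,0.0085]).astype(int); print(u-20,v-20)
  out.append(cv2.resize(s[v-20:v+20,u-20:u+20],(260,260),interpolation=cv2.INTER_CUBIC))
cv2.imwrite('pics/f.png',np.hstack(out))"
```

```text
B [195.83270954 290.75261785] [196.31941039 287.85076555]
[0.4493 0.4308 0.0027] [0.4493 0.4301 0.0025]
[244.9 266.3] [244.7 264. ] 224 244
[236.3 305.3] [236.1 302.7] 216 282
[438.  293.2] [438.3 290.7] 418 270
```

View pics/f.png

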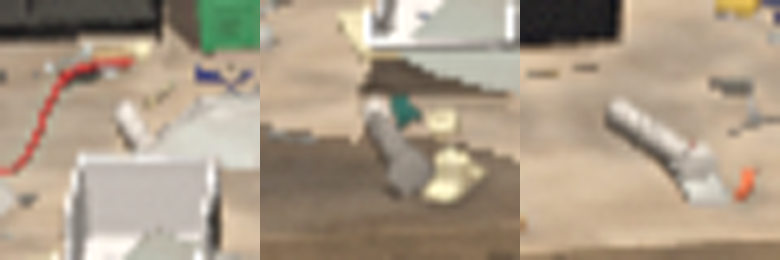

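Request:
step_arm(
  targets="0 0.1 -0.06 -0.05 0 0 0; 0 0.2 -0.12 -0.1 0 0 0; 0 0.3 -0.18 -0.15 0 0 0; 0 0.37 -0.212 -0.19 0 0 0; 0 0.37 -0.212 -0.19 0 0 0; 0 0.37 -0.212 -0.25 0 0 0; 0 0.37 -0.212 -0.306 0 0 0; 0 0.37 -0.212 -0.306 0 0 0; -1 0.37 -0.212 -0.306 0 0 0; -1 0.37 -0.212 -0.306 0 0 0",
)

```text
clock: 3.8
eef_pos: [0.4612, 0.4274, 0.0063]
tool_rot: [0.12, 0.993, 0.001, 0.0]
ft_force: [0.6, -0.0, 0.2]
grip_width: 0.0194
grasp_force: 0.0
```

Request:
step_arm(
  targets="-1 0 0 0 0 0 0; -1 0 0 0 0 0 0; -1 0 0 0 0 0 0",
)

```text
clock: 4.05
eef_pos: [0.4609, 0.4285, 0.0072]
tool_rot: [0.119, 0.993, 0.001, 0.001]
ft_force: [0.4, -0.3, -0.0]
grip_width: -0.0003
grasp_force: 0.0
```

B is a printed decoy: the fingers shut fully on it again. That leaves three bolts: A, C and D. A is next.

Request:
step_arm(
  targets="-1 0 0 0.08 0 0 0; 0 0.06 -0.06 0.13 0 0 0.1; 0 0.12 -0.12 0.13 0 0 0.25; 0 0.2 -0.18 0.13 0 0 0.4; 0 0.286 -0.274 0.13 0 0 0.6; 0 0.286 -0.274 0.13 0 0 0.6; 0 0.286 -0.274 0.13 0 0 0.6; 0 0.286 -0.274 0.05 0 0 0.6; 0 0.286 -0.274 -0.005 0 0 0.6; 0 0.286 -0.274 -0.005 0 0 0.6",
)

```text
clock: 4.88
eef_pos: [0.5988, 0.2878, -0.0032]
tool_rot: [-0.115, 0.993, -0.002, -0.005]
ft_force: [-1.7, 0.0, -1.8]
grip_width: 0.0425
grasp_force: 0.0
```

Request:
step_arm(
  targets="0 0 0 0 0 0 0; -1 0 0 0 0 0 0; -1 0 0 0 0 0 0; -1 0 0 0 0 0 0; -1 0 0 0 0 0 0; -1 0 0 0 0 0 0; -1 0 0 0 0 0 0",
)

```text
clock: 5.47
eef_pos: [0.6037, 0.29, 0.0032]
tool_rot: [-0.115, 0.993, 0.0, 0.001]
ft_force: [-1.1, 0.3, 0.2]
grip_width: 0.0002
grasp_force: 0.0
```

Request:
step_arm(
  targets="-1 0 0 0.08 0 0 0; -1 0 0 0.16 0 0 0; -1 -0.04 0.04 0.24 0 0 0; -1 -0.08 0.08 0.3 0 0 0; -1 -0.14 0.14 0.3 0 0 0; -1 -0.2 0.2 0.3 0 0 0; -1 -0.26 0.26 0.3 0 0 0; -1 -0.34 0.34 0.3 0 0 0; -1 -0.38 0.38 0.3 0 0 0; -1 -0.42 0.42 0.3 0 0 0",
)

```text
clock: 6.3
eef_pos: [0.3913, 0.5013, 0.1528]
tool_rot: [-0.115, 0.993, 0.0, 0.0]
ft_force: [0.2, 0.1, 0.5]
grip_width: -0.0002
grasp_force: 0.0
```

```bash
python3 -c "
from h import *
o=st()
t=bot.camera('top')[:,:,::-1]; s=bot.camera('side')[:,:,::-1]
a=cv2.resize(t[200:250,215:265],(390,390),interpolation=cv2.INTER_CUBIC)
b=cv2.resize(s[240:290,220:270],(390,390),interpolation=cv2.INTER_CUBIC)
cv2.imwrite('pics/g.png',np.hstack([a,b]))"
```

```text
t 6.3 p [0.3913 0.5013 0.1528] q [0.91 0.54 0.3  1.33 0.   0.68] y [-0.229  0.973  0.001] z [ 0.     0.001 -1.   ] w -0.0002 F [0.2 0.1 0.5] 0.0
```

View pics/g.png

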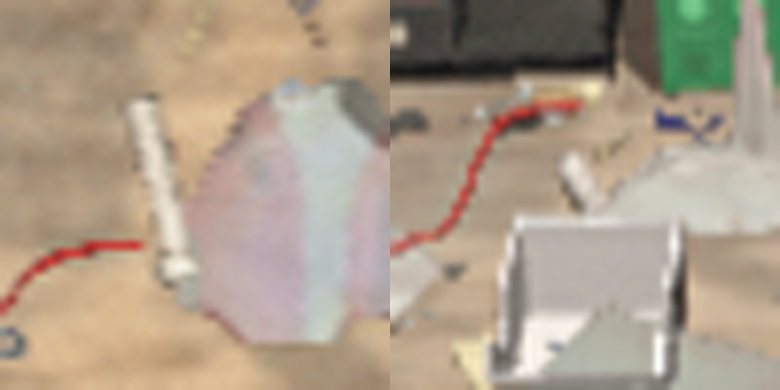

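Bolt A is unmoved as well, so I'll check the arm's position against the cameras.

```bash
python3 -c "
from h import *
o=bot.get_obs(); p=o['eef_pos']
out=[]
for n in ('top','side'):
  u,v=px(n,p); print(n,u,v); im=bot.camera(n)[:,:,::-1].copy()
  cv2.drawMarker(im,(int(round(u)),int(round(v))),(0,0,255),0,8,1)
  u,v=int(u),int(v); out.append(cv2.resize(im[v-50:v+50,u-50:u+50],(400,400),interpolation=cv2.INTER_NEAREST))
cv2.imwrite('pics/i.png',np.hstack(out))"
```

```text
top 135.24204155135476 304.27832180968306
side 160.34324650750122 254.96505565104167
```

View pics/i.png

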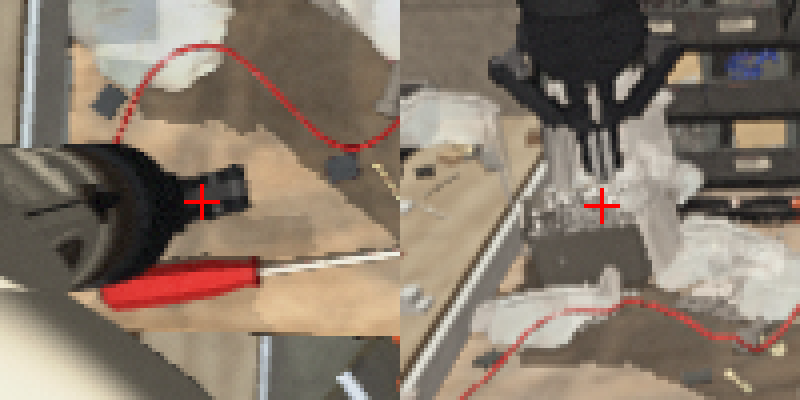

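The fingertips look about right in both views, apart from a few pixels at the picture's edge. Next I'll hover over bolt C and compare from close by.

Request:
step_arm(
  targets="1 -0.02 -0.08 0 0 0 0.04; 1 -0.04 -0.16 -0.03 0 0 0.04; 1 -0.06 -0.24 -0.06 0 0 0.04; 1 -0.078 -0.32 -0.1 0 0 0.04; 1 -0.078 -0.394 -0.13 0 0 0.04; 1 -0.078 -0.394 -0.165 0 0 0.04; 1 -0.078 -0.394 -0.165 0 0 0.04; 1 -0.078 -0.394 -0.165 0 0 0.04; 1 -0.078 -0.394 -0.165 0 0 0.04",
)

```text
clock: 7.25
eef_pos: [0.3561, 0.3038, 0.0712]
tool_rot: [-0.13, 0.991, 0.001, 0.001]
ft_force: [-0.2, -0.4, 0.0]
grip_width: 0.0852
grasp_force: 0.0
```

```bash
python3 -c "
from h import *
o=st(); p=o['eef_pos']
out=[]
for n in ('top','side'):
  im=bot.camera(n)[:,:,::-1].copy(); u,v=px(n,p).astype(int); k=6
  a=cv2.resize(im[v-33:v+33,u-33:u+33],(396,396),interpolation=cv2.INTER_CUBIC)
  q=np.array([u-33,v-33])
  r=R.from_quat(o['tool_rot']).as_matrix()[:,1]
  for s in (-.0425,.0425): cv2.drawMarker(a,tuple(int(x) for x in (px(n,p+s*r+[0,0,.013])-q)*k),(0,0,255),0,14,2)
  cv2.drawMarker(a,tuple(int(x) for x in (px(n,[.354,.303,.0085])-q)*k),(255,0,0),0,14,2)
  out.append(a)
cv2.imwrite('pics/j.png',np.hstack(out))"
```

```text
t 7.2 p [0.3561 0.3038 0.0712] q [ 0.71  0.29 -0.32  0.96  0.    0.45] y [-0.258  0.966  0.001] z [ 0.002  0.002 -1.   ] w 0.0852 F [-0.2 -0.4  0. ] 0.0
```

View pics/j.png

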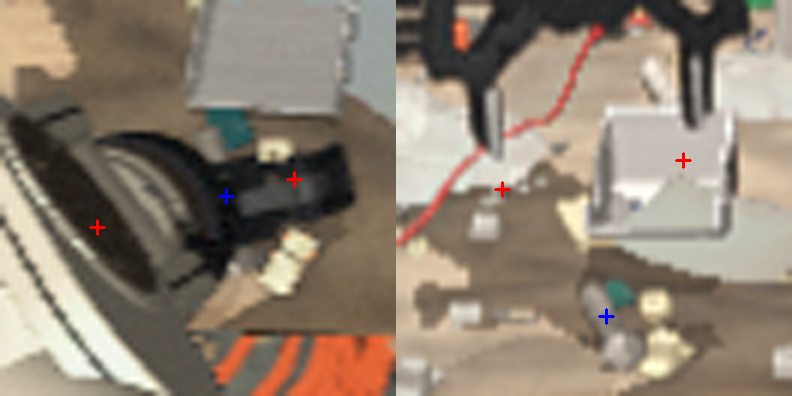

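In the side view the fingertips sit about 6 px (roughly 16 mm) higher than the reported TCP implies: tips at (492,150) and (695,120), markers at (503,188) and (683,160). That means I closed above the bolts. I'll descend in small steps and watch the force.

Request:
step_arm(
  targets="0 0 0 -0.07 0 0 0; 0 0 0 -0.13 0 0 0; 0 0 0 -0.14 0 0 0; 0 0 0 -0.146 0 0 0; 0 0 0 -0.152 0 0 0; 0 0 0 -0.156 0 0 0; 0 0 0 -0.16 0 0 0; 0 0 0 -0.16 0 0 0",
)

```text
clock: 8.02
eef_pos: [0.355, 0.3035, -0.0093]
tool_rot: [-0.131, 0.991, 0.001, 0.001]
ft_force: [0.4, 0.1, 0.2]
grip_width: 0.0431
grasp_force: 0.0
```

```bash
python3 -c "
from h import *
o=st(); crop('side','k',195,240,295,330,6)"
```

```text
t 8.0 p [ 0.355   0.3035 -0.0093] q [ 0.71  0.4  -0.42  0.75 -0.    0.44] y [-0.259  0.966  0.001] z [ 0.001  0.001 -1.   ] w 0.0431 F [0.4 0.1 0.2] 0.0
```

View pics/k.png

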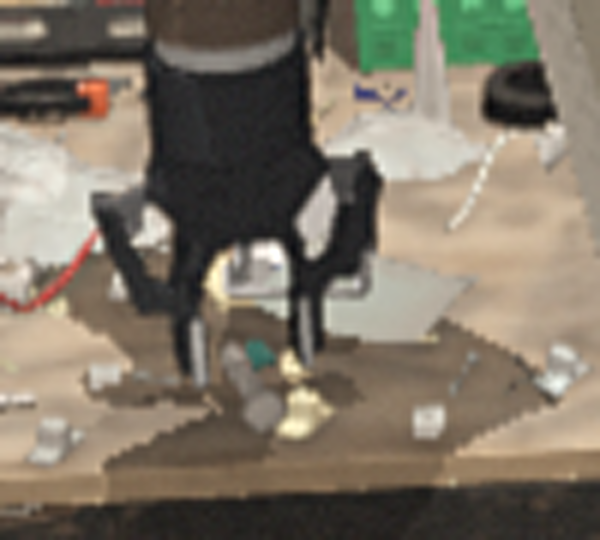

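Request:
step_arm(
  targets="0 0 0 -0.004 0 0 0; 0 0 0 -0.008 0 0 0; 0 0 0 -0.008 0 0 0; -1 0 0 -0.008 0 0 0; -1 0 0 -0.008 0 0 0; -1 0 0 -0.008 0 0 0; -1 0 0 -0.008 0 0 0; -1 0 0 -0.008 0 0 0; -1 0 0 -0.008 0 0 0",
)

```text
clock: 8.82
eef_pos: [0.3544, 0.3031, -0.0139]
tool_rot: [-0.131, 0.991, 0.0, 0.0]
ft_force: [-0.6, 0.3, 3.1]
grip_width: 0.0128
grasp_force: 57.6
```

Gripped, at 12.8 mm and 58 N, so the true tip is about 16–17 mm above the reported z. I'll carry C to the cup.

Request:
step_arm(
  targets="-1 0 0 0.06 0 0 0; -1 0 0 0.13 0 0 0; -1 0.02 0 0.18 0 0 -0.1; -1 0.08 -0.02 0.18 0 0 -0.2; -1 0.15 -0.03 0.18 0 0 -0.3; -1 0.224 -0.048 0.18 0 0 -0.384; -1 0.224 -0.048 0.18 0 0 -0.384; -1 0.224 -0.048 0.13 0 0 -0.384; -1 0.224 -0.048 0.075 0 0 -0.384; -1 0.224 -0.048 0.075 0 0 -0.384",
)

```text
clock: 9.65
eef_pos: [0.4625, 0.2759, 0.0182]
tool_rot: [0.02, 1.0, -0.003, -0.004]
ft_force: [-0.8, -0.1, -0.1]
grip_width: 0.0135
grasp_force: 57.7
```

Request:
step_arm(
  targets="-0.45 0 0 0 0 0 0; -0.45 0 0 0 0 0 0; -0.45 0 0 0 0 0 0; -0.45 0 0 0.05 0 0 0; -0.45 0 0 0.12 0 0 0; 0 0.05 0 0.12 0 0 0; 0 0.1 0 0.12 0 0 0; 0 0.1 0 0.12 0 0 0",
)

```text
clock: 10.32
eef_pos: [0.5222, 0.2802, 0.0869]
tool_rot: [0.02, 1.0, 0.002, 0.005]
ft_force: [1.4, -0.3, -0.4]
grip_width: 0.0428
grasp_force: 0.0
```

Request:
step_arm(
  targets="0 0.06 0.01 0 0 0 0.12; 0 0.12 0.02 0 0 0 0.24; 0 0.174 0.022 -0.02 0 0 0.347; 0 0.174 0.022 -0.08 0 0 0.347; 0 0.174 0.022 -0.13 0 0 0.347; 0 0.174 0.022 -0.17 0 0 0.347; 0 0.174 0.022 -0.18 0 0 0.347; 0 0.174 0.022 -0.188 0 0 0.347; 0 0.174 0.022 -0.194 0 0 0.347; 0 0.174 0.022 -0.194 0 0 0.347",
)

```text
clock: 11.15
eef_pos: [0.6041, 0.2904, -0.0121]
tool_rot: [-0.116, 0.993, 0.0, 0.001]
ft_force: [0.1, 0.9, -0.8]
grip_width: 0.043
grasp_force: 0.0
```

Request:
step_arm(
  targets="-1 0 0 0 0 0 0; -1 0 0 0 0 0 0; -1 0 0 0 0 0 0; -1 0 0 0 0 0 0; -1 0 0 0 0 0 0; -1 0 0 0 0 0 0",
)

```text
clock: 11.65
eef_pos: [0.6044, 0.2906, -0.0117]
tool_rot: [-0.116, 0.993, 0.001, 0.001]
ft_force: [-0.5, 0.3, 5.0]
grip_width: 0.0118
grasp_force: 55.8
```

Request:
step_arm(
  targets="-1 0 0 0.06 0 0 0; -1 0 0 0.13 0 0 0; -1 -0.03 0 0.18 0 0 -0.1; -1 -0.09 0 0.18 0 0 -0.2; -1 -0.16 -0.005 0.18 0 0 -0.3; -1 -0.23 -0.008 0.18 0 0 -0.347; -1 -0.274 -0.01 0.18 0 0 -0.347; -1 -0.274 -0.01 0.14 0 0 -0.347; -1 -0.274 -0.01 0.095 0 0 -0.347; -1 -0.274 -0.01 0.095 0 0 -0.347",
)

```text
clock: 12.48
eef_pos: [0.463, 0.283, 0.0306]
tool_rot: [0.019, 1.0, -0.002, -0.003]
ft_force: [-0.0, -1.0, -0.5]
grip_width: 0.0121
grasp_force: 55.1
```

Request:
step_arm(
  targets="-0.45 0 0 0 0 0 0; -0.45 0 0 0 0 0 0; -0.45 0 0 0 0 0 0; -0.45 0 0 0.05 0 0 0; -0.45 0 0 0.13 0 0 0; 0 0 -0.07 0.2 0 0 0; 0 0 -0.14 0.27 0 0 0; 0 -0.04 -0.21 0.34 0 0 0; 0 -0.08 -0.28 0.34 0 0 0; 0 -0.12 -0.34 0.34 0 0 0",
)

```text
clock: 13.32
eef_pos: [0.4164, 0.1266, 0.2066]
tool_rot: [0.02, 1.0, 0.001, 0.004]
ft_force: [-0.0, -1.3, 0.7]
grip_width: 0.0428
grasp_force: 0.0
```

```bash
python3 -c "
from h import *
o=st(); t=bot.camera('top')[:,:,::-1]; s=bot.camera('side')[:,:,::-1]
a=cv2.resize(t[245:320,210:260],(400,600),interpolation=cv2.INTER_CUBIC)
b=cv2.resize(t[275:350,430:480],(400,600),interpolation=cv2.INTER_CUBIC)
cv2.imwrite('pics/l.png',np.hstack([a,b]))"
```

```text
t 13.3 p [0.4164 0.1266 0.2066] q [ 0.3   0.11 -0.17  1.28 -0.    0.33] y [0.039 0.999 0.003] z [ 0.009  0.002 -1.   ] w 0.0428 F [-0.  -1.3  0.7] 0.0
```

View pics/l.png

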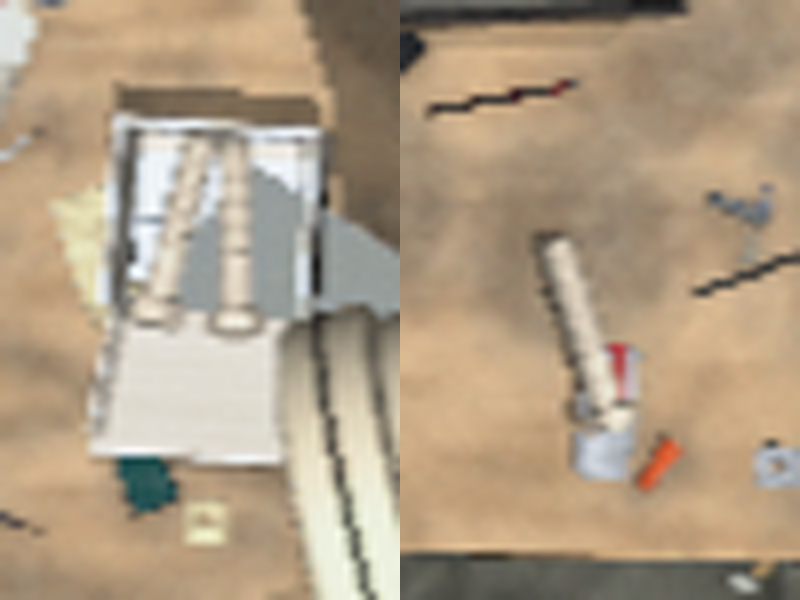

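The left half shows two bolts in the cup (heads at (155,315) and (235,320)). The right half shows D from (549,240) to (607,420). Now fetch D.

Request:
step_arm(
  targets="0 -0.02 -0.08 0 0 0 0.05; 0 -0.03 -0.16 0 0 0 0.1; 0 -0.04 -0.24 0 0 0 0.15; 0 -0.05 -0.32 0 0 0 0.2; 0 -0.06 -0.4 0 0 0 0.25; 0 -0.074 -0.48 0 0 0 0.3; 0 -0.074 -0.56 0 0 0 0.35; 0 -0.074 -0.65 0 0 0 0.4; 0 -0.074 -0.74 0 0 0 0.43; 0 -0.074 -0.828 0 0 0 0.43",
)

```text
clock: 14.25
eef_pos: [0.3772, -0.2806, 0.2037]
tool_rot: [-0.149, 0.989, -0.001, 0.001]
ft_force: [1.2, 0.7, 0.6]
grip_width: 0.0428
grasp_force: 0.0
```

Request:
step_arm(
  targets="0 0 0 0 0 0 0; 0 0 0 -0.08 0 0 0; 0 0 0 -0.16 0 0 0; 0 0 0 -0.24 0 0 0; 0 0 0 -0.32 0 0 0; 0 0 0 -0.38 0 0 0; 0 0 0 -0.42 0 0 0; 0 0 0 -0.428 0 0 0; 0 0 0 -0.434 0 0 0; 0 0 0 -0.434 0 0 0",
)

```text
clock: 15.08
eef_pos: [0.3784, -0.2791, -0.0139]
tool_rot: [-0.149, 0.989, -0.001, 0.001]
ft_force: [0.8, -0.7, 0.4]
grip_width: 0.0426
grasp_force: 0.6
```

Request:
step_arm(
  targets="-1 0 0 0 0 0 0; -1 0 0 0 0 0 0; -1 0 0 0 0 0 0; -1 0 0 0 0 0 0; -1 0 0 0 0 0 0; -1 0 0 0 0 0 0",
)

```text
clock: 15.58
eef_pos: [0.3794, -0.2798, -0.0123]
tool_rot: [-0.149, 0.989, -0.002, 0.002]
ft_force: [1.4, -2.8, 6.9]
grip_width: 0.0094
grasp_force: 56.0
```

Request:
step_arm(
  targets="-1 0 0 0.05 0 0 0; -1 0 0 0.12 0 0 0; -1 0 0 0.2 0 0 0; -1 0 0 0.28 0 0 0; -1 0 0 0.36 0 0 0; -1 0 0 0.42 0 0 0",
)

```text
clock: 16.08
eef_pos: [0.377, -0.2775, 0.1993]
tool_rot: [-0.149, 0.989, -0.001, 0.001]
ft_force: [0.2, -1.3, -0.5]
grip_width: 0.0094
grasp_force: 55.2
```

```bash
python3 -c "
from h import *
o=st()
for n in ('top','side'):
  im=bot.camera(n); u,v=px(n,[.369,-.299,.0085]); print(n,u,v); u,v=int(u),int(v)
  cv2.imwrite('pics/m_%s.png'%n,im[:,:,::-1])
  if n=='side': S=im
u,v=px('side',o['eef_pos']+[0,0,.016]); print(u,v)
cv2.imwrite('pics/m.png',cv2.resize(S[220:320,390:490,::-1],(600,600),interpolation=cv2.INTER_CUBIC))
g=S[260:310,415:465].mean(2); print((g[::3,::2]/10).astype(int))
"
```

```text
t 16.1 p [ 0.377  -0.2775  0.1993] q [-0.64  0.18 -0.1   1.29  0.   -0.93] y [-0.294  0.956 -0.002] z [ 0.003 -0.001 -1.   ] w 0.0094 F [ 0.2 -1.3 -0.5] 55.2
top 452.5970727732963 316.4945558121266
side 438.2927374497161 290.7201557741171
438.211546312235 226.01611813692193
[[11 12  5  4  4  3  3  3  3  2 12 11 16  7 12  8  7 12 13  9 12 15 15  8
  13]
 [ 2  3  3  3  3  2  3  3  3  3 11 18 18 17 13  5  5  5  7 10 12 12 14 17
  17]
 [ 2  3  2  3  2  2  3  3  3  3 14 13 13 14 18 18  6  5  6  7  7  8  7  8
   9]
 [ 2  2  2  3  2  3  3  3  3  6 18 18 18 17 18 18 18 16 12 12  7  7  7  7
   8]
 [21 12  3  2  2  2  3  3  3  9 18 17 17 17 17 17 17 14 14 15 18 10  7  7
   8]
 [20 15 17  2  2  2  3  3  3 12 18 17 17 17 16 16 16 17 18 18 18 17 17 22
  22]
 [ 6  6  8 11 13 17 17 18 17 16 15 15 15 16 16 16 16 17 17 17 17 17 16 14
  16]
 [ 7  7  7 13 14 18 17 17 16 16 16 16 16 16 16 16 16 17 17 16 16 16 16 15
  15]
 [ 7  7  7 19 18 17 16 16 16 16 16 17 17 17 18 18 18 13 12 14 17 17 16 16
  17]
 [ 7  7  7 10 15 15 15 15 14 15 16 15 15 15 16 17 17 16 16 15 16 17 14 14
  15]
 [ 7  7  8 18 17 17 15 15 15 16 16 16 16 16 16 16 17 18 15 19 19 19 19 18
  16]
 [ 7  7 10 17 18 18 18 17 16 16 16 16 16 21 16 18 18 18 19 18 19 19 18 18
  18]
 [ 7  6 16 17 17 17 18 17 17 17 16 16 18 14 21 21 21 17 18 16 17 18 18 19
  18]
 [ 7  7 17 16 16 16 17 17 16 16 15 15 16 16 16 22 20 17 14 12 16 17 18 17
  13]
 [ 7 11 16 16 16 16 16 15 15 16 17 17 17 17 17 18 18 17 17 17 17 18 18 18
  18]
 [ 6 13 14 15 15 15 15 15 16 16 16 16 19 18 18 18 18 18 18 18 18 18 17 18
  18]
 [ 9 17 16 16 15 14 13 13 12 12 13 12 12 11 11 11 11 11 11 12 12 12 11 11
  11]]
```

Request:
step_arm(
  targets="-1 0 0.08 0 0 0 0; -1 0 0.16 0 0 0 -0.05; -1 0.01 0.24 0 0 0 -0.1; -1 0.02 0.32 0 0 0 -0.15; -1 0.03 0.4 0 0 0 -0.2; -1 0.04 0.48 0 0 0 -0.25; -1 0.05 0.56 0 0 0 -0.3; -1 0.06 0.64 0 0 0 -0.35; -1 0.07 0.7 0 0 0 -0.4; -1 0.07 0.7 0 0 0 -0.43",
)

```text
clock: 17.02
eef_pos: [0.4113, 0.077, 0.1947]
tool_rot: [0.017, 1.0, 0.001, -0.001]
ft_force: [0.4, 0.7, 0.2]
grip_width: 0.0093
grasp_force: 55.2
```

```bash
cat >> h.py <<'E'
def shift(ref,box,im,m=25):
    u0,v0,u1,v1=box; t=ref[v0:v1,u0:u1]; s=im[v0-m:v1+m,u0-m:u1+m]
    r=cv2.matchTemplate(s,t,cv2.TM_CCOEFF_NORMED); _,b,_,l=cv2.minMaxLoc(r); return l[0]-m,l[1]-m,round(b,3)
E
python3 -c "
from h import *
o=st(); im=bot.camera('top')[:,:,::-1].copy(); im0=cv2.imread('pics/top0.png'); m=cv2.imread('pics/m_top.png')
for b,n in (((219,284,252,306),'cup ramp'),((219,252,255,268),'cup rear'),((178,268,190,285),'B'),((445,300,465,330),'D'),((300,290,360,312),'marker')): print(n,shift(im0,b,m),shift(im0,b,im))
cv2.imwrite('pics/n_top.png',im)
"
```

```text
t 17.0 p [0.4113 0.077  0.1947] q [ 0.18  0.09 -0.22  1.26  0.    0.22] y [0.034 0.999 0.003] z [-0.001  0.003 -1.   ] w 0.0093 F [0.4 0.7 0.2] 55.2
cup ramp (0, 0, 0.952) (0, 0, 0.95)
cup rear (0, 0, 0.93) (0, 0, 0.928)
B (0, 0, 0.999) (0, 0, 0.998)
D (-17, -25, 0.464) (0, 0, 0.645)
marker (0, 0, 0.715) (10, -1, 0.34)
```

```bash
python3 -c "
from h import *
a=cv2.imread('pics/top0.png').mean(2);b=cv2.imread('pics/n_top.png').mean(2)
print((a[303:332:2,444:464]/10).astype(int));print((b[303:332:2,444:464]/10).astype(int))
"
```

```text
[[13 13 12 12 12 12 12 13 14 14 13 13 13 14 14 14 13 13 14 15]
 [12 12 10  9 11 18 20 15 12 14 14 13 14 14 14 14 14 14 14 15]
 [13 13 13 10 13 18 20 19 15 14 14 15 15 14 14 15 15 15 14 15]
 [13 13 14 10 10 16 21 21 17 14 14 14 15 15 14 14 14 14 14 16]
 [13 14 14 11  6 12 18 21 20 17 14 15 14 14 14 14 14 14 15 16]
 [14 14 14 14 11  7 13 19 21 19 16 16 16 15 15 15 16 16 16 17]
 [14 14 14 14 14 11 11 17 21 21 17 15 16 16 16 17 17 17 17 17]
 [16 16 16 15 15 14 10 12 18 20 20 18 16 16 17 17 18 17 17 18]
 [18 18 17 17 17 17 13  9 13 19 22 21 15 10 17 17 16 17 17 18]
 [18 18 18 18 18 18 18 13 12 18 22 22 17 12 18 18 17 17 17 17]
 [18 18 18 17 18 18 18 13  8 14 20 23 22 17 19 19 16 17 17 18]
 [18 18 18 18 18 17 14 10 14 14 16 21 18 12 13 15 16 17 17 17]
 [17 17 17 16 16 16 15 11 11 13 15 21 23 23 21 17 16 16 16 15]
 [17 16 16 16 16 16 17 14 16 17 19 21 20 20 18 16 15 14 11 12]
 [16 16 16 16 16 16 16 13 16 21 22 21 19 18 16 15 15 10 11 13]]
[[12 12 12 11 11 11 12 12 13 13 13 12 12 13 13 13 13 13 13 14]
 [11 12 12 12 12 12 12 12 12 13 13 13 13 13 13 13 13 14 14 14]
 [12 12 12 12 13 13 13 13 13 13 13 14 14 13 13 13 14 14 14 14]
 [12 13 13 13 13 14 14 14 14 14 14 14 14 14 14 13 13 13 14 15]
 [13 13 13 13 13 14 14 14 14 14 14 14 14 14 14 13 13 13 14 15]
 [13 13 13 14 14 14 13 14 15 15 15 15 15 15 15 15 15 15 15 16]
 [14 13 14 14 13 13 14 13 14 14 15 15 15 15 16 16 16 16 16 17]
 [15 15 14 14 14 14 14 14 14 14 15 15 15 15 16 16 16 16 16 17]
 [17 17 16 17 16 16 16 16 13 17 20 19 14 10 16 16 15 16 16 17]
 [17 17 17 17 17 17 17 17 14 16 19 19 15 11 17 18 16 16 17 16]
 [17 17 17 16 17 17 17 16 16 18 20 20 17 13 18 18 15 16 17 17]
 [17 17 17 17 17 17 17 16 16 17 19 20 17 16 19 18 15 16 16 16]
 [16 16 16 16 15 15 16 15 17 18 19 20 20 19 19 17 15 15 15 15]
 [16 15 16 15 15 15 16 13 15 19 20 19 19 19 18 15 14 14 10 12]
 [15 15 15 15 15 15 15 12 15 20 21 20 18 17 15 14 14 10 10 12]]
```

Request:
step_arm(
  targets="-1 0.03 0.08 0 0 0 0; -1 0.06 0.16 0 0 0 0; -1 0.09 0.24 0 0 0 0; -1 0.12 0.32 0 0 0 0; -1 0.128 0.4 0 0 0 0; -1 0.128 0.408 -0.05 0 0 0; -1 0.128 0.408 -0.12 0 0 0; -1 0.128 0.408 -0.2 0 0 0; -1 0.128 0.408 -0.24 0 0 0; -1 0.128 0.408 -0.24 0 0 0",
)

```text
clock: 17.9
eef_pos: [0.4711, 0.2721, 0.0692]
tool_rot: [0.02, 1.0, -0.004, -0.006]
ft_force: [-2.0, -0.1, -0.3]
grip_width: 0.0091
grasp_force: 55.4
```

```bash
python3 -c "
from h import *
st()"
```

```text
t 17.9 p [0.4711 0.2721 0.0692] q [ 0.52  0.44 -0.1   1.05 -0.    0.56] y [ 0.04   0.999 -0.007] z [-0.012 -0.007 -1.   ] w 0.0091 F [-2.  -0.1 -0.3] 55.4
```

Request:
step_arm(
  targets="-1 0 0.008 -0.05 0 0 0; -1 0 0.008 -0.076 0 0 0; -1 0 0.008 -0.076 0 0 0; -1 0 0.008 -0.076 0 0 0; -0.45 0 0.008 -0.076 0 0 0; -0.45 0 0.008 -0.076 0 0 0; -0.45 0 0.008 -0.076 0 0 0; -0.45 0 0.008 -0.02 0 0 0; -0.45 0 0.008 0.05 0 0 0; 0 0 0.008 0.08 0 0 0",
)

```text
clock: 18.73
eef_pos: [0.4778, 0.2812, 0.1202]
tool_rot: [0.02, 1.0, 0.002, 0.003]
ft_force: [-0.1, 0.3, 0.9]
grip_width: 0.0341
grasp_force: 0.0
```

Request:
step_arm(
  targets="0 0 0.08 0 0 0 -0.1; 0 0 0.16 0 0 0 -0.2; 0 0 0.24 0 0 0 -0.256; 0 -0.02 0.287 -0.05 0 0 -0.256; 0 -0.02 0.287 -0.12 0 0 -0.256; 0 -0.02 0.287 -0.18 0 0 -0.256; 0 -0.02 0.287 -0.21 0 0 -0.256; 0 -0.02 0.287 -0.225 0 0 -0.256; 0 -0.02 0.287 -0.23 0 0 -0.256; 0 -0.02 0.287 -0.23 0 0 -0.256",
)

```text
clock: 19.57
eef_pos: [0.4663, 0.4238, 0.001]
tool_rot: [0.12, 0.993, 0.0, 0.0]
ft_force: [0.4, -0.1, 0.3]
grip_width: 0.0426
grasp_force: 0.0
```

Request:
step_arm(
  targets="0 0 0 -0.015 0 0 0; 0 0 0 -0.025 0 0 0; 0 0 0 -0.029 0 0 0; 0 0 0 -0.029 0 0 0; -1 0 0 -0.029 0 0 0; -1 0 0 -0.029 0 0 0; -1 0 0 -0.029 0 0 0; -1 0 0 -0.029 0 0 0; -1 0 0 -0.029 0 0 0; -1 0 0 -0.029 0 0 0",
)

```text
clock: 20.4
eef_pos: [0.4663, 0.4241, -0.0135]
tool_rot: [0.12, 0.993, 0.001, 0.0]
ft_force: [-0.2, 0.8, 3.5]
grip_width: 0.0142
grasp_force: 58.3
```

```bash
python3 -c "
from h import *
st()
im=bot.camera('top')[:,:,::-1].copy(); im0=cv2.imread('pics/top0.png'); cv2.imwrite('pics/o_top.png',im)
for b,n in (((219,284,252,306),'cup ramp'),((219,252,255,268),'cup rear'),((272,192,300,218),'tape')): print(n,shift(im0,b,im))
n=im; a=cv2.resize(n[250:310,212:262],(500,600)); cv2.imwrite('pics/p.png',a)
hsv=cv2.cvtColor(n,cv2.COLOR_BGR2HSV)[258:306,219:255]; print(hsv[::2,::2,1]//10)"
```

```text
t 20.4 p [ 0.4663  0.4241 -0.0135] q [0.74 0.66 0.06 0.96 0.   0.98] y [0.238 0.971 0.001] z [ 0.001  0.001 -1.   ] w 0.0142 F [-0.2  0.8  3.5] 58.3
cup ramp (0, 0, 0.716)
cup rear (0, 0, 0.821)
tape (0, 0, 0.999)
[[ 7  8  8  6  7  8  7  8  7  8  8  7  8  8  8  8  8  8]
 [ 8  7  7  0  0  0  0  0  0  2  3  4  5  4  5  6  8  8]
 [ 7  7  7  0  1  1  1  3  3  2  3  0  1  0  0  1  5  8]
 [ 8  8  5  0  1  0  0  3  3  3  3  3  1  1  1  1  6  8]
 [ 7  7  4  1  1  1  1  3  3  3  2  3  1  0  0  0  6  8]
 [ 7  5  2  2  1  1  0  3  3  4  3  1  1  1  2  1  6  7]
 [ 5  5  3  1  1  1  3  3  3  3  3  3  1  1  1  0  7  7]
 [ 5  5  4  1  1  0  3  4  3  3  2  3  1  1  1  0  1  5]
 [ 5  5  4  2  1  2  3  3  3  0  3  3  1  0  0  2  1  1]
 [ 4  4  2  1  1  2  3  3  3  0  3  3  1  1  0  2  1  1]
 [ 6  5  2  1  2  3  3  1  3  0  3  3  1  1  0  1  0  0]
 [ 4  5  1  1  5  3  3  1  3  0  3  3  1  0  1  2  1  1]
 [ 8  5  1  2  3  4  0  3  3  1  3  3  0  1  0  0  1  1]
 [ 8  6  4  2  3  3  3  3  3  3  3  3  3  0  0  0  1  1]
 [ 8  8  3  2  2  1  2  3  3  2  2  2  2  1  2  0  1  1]
 [ 7  7  2  2  1  2  3  3  3  3  2  1  1  1  1  1  0  0]
 [ 7  7  2  1  2  2  2  2  2  2  2  2  2  2  1  0  1  0]
 [ 8  6  1  2  1  2  2  2  2  2  2  1  1  2  2  1  1  1]
 [ 7  3  1  2  2  1  1  1  1  1  1  1  1  1  1  1  1  1]
 [ 7  2  1  2  1  2  2  1  2  1  1  2  2  1  2  0  1  1]
 [ 7  3  2  1  2  2  2  1  2  2  1  2  2  2  0  1  0  1]
 [ 8  3  1  1  2  2  1  2  2  2  1  1  2  2  5  4  1  1]
 [ 8  8  7 13 13 13  4  4  2  2  1  2  2  2  5  8  7  1]
 [ 8  8  7 12 13 11  2  7  8  7  7  7  7  7  8  7  7  6]]
```

B gripped at 14.2 mm, so it was real after all, giving four bolts. Into the cup.

Request:
step_arm(
  targets="-1 0 0 0.06 0 0 0; -1 0 0 0.13 0 0 0; -1 0 -0.02 0.2 0 0 0.06; -1 -0.01 -0.09 0.2 0 0 0.12; -1 -0.012 -0.17 0.2 0 0 0.2; -1 -0.012 -0.24 0.2 0 0 0.256; -1 -0.012 -0.3 0.2 0 0 0.256; -1 -0.012 -0.303 0.2 0 0 0.256; -1 -0.012 -0.303 0.15 0 0 0.256; -1 -0.012 -0.303 0.107 0 0 0.256",
)

```text
clock: 21.28
eef_pos: [0.461, 0.272, 0.0398]
tool_rot: [0.021, 1.0, 0.001, 0.001]
ft_force: [-0.3, 0.2, -1.5]
grip_width: 0.0144
grasp_force: 58.3
```

Request:
step_arm(
  targets="-1 0 0 0 0 0 0; -1 0 0 0 0 0 0; -0.45 0 0 0 0 0 0; -0.45 0 0 0 0 0 0; -0.45 0 0 0 0 0 0; -0.45 0 0 0.06 0 0 0; -0.45 0 0 0.13 0 0 0; 0 0 0.08 0.2 0 0 0; 0 0 0.16 0.2 0 0 0; 0 0 0.24 0.2 0 0 0",
)

```text
clock: 22.12
eef_pos: [0.4623, 0.3886, 0.1447]
tool_rot: [0.021, 1.0, 0.003, 0.004]
ft_force: [0.8, 0.8, 0.9]
grip_width: 0.0429
grasp_force: 0.0
```

```bash
python3 -c "
from h import *
st()
im=bot.camera('top')[:,:,::-1].copy(); im0=cv2.imread('pics/top0.png'); cv2.imwrite('pics/q_top.png',im)
for b,n in (((219,284,252,306),'cup ramp'),((219,252,255,268),'cup rear')): print(n,shift(im0,b,im))
hsv=cv2.cvtColor(im,cv2.COLOR_BGR2HSV)[256:308,219:257]; print(hsv[::2,::2,1]//10)"
```

```text
t 22.1 p [0.4623 0.3886 0.1447] q [ 0.7   0.47  0.17  1.26 -0.    0.74] y [0.042 0.999 0.006] z [ 0.007  0.006 -1.   ] w 0.0429 F [0.8 0.8 0.9] 0.0
cup ramp (0, 0, 0.705)
cup rear (0, 0, 0.649)
[[ 7  8  7  8  7  7  8  7  7  7  8  8  8  8  8  8  8  8  8]
 [ 7  8  7  6  7  7  8  7  8  7  7  8  8  8  8  8  8  8  7]
 [ 7  7  7  1  1  0  1  0  0  2  3  3  5  4  5  6  8  8  8]
 [ 7  8  7  2  1  1  1  3  3  2  3  3  0  0  0  1  5  8  8]
 [ 7  8  6  1  2  1  2  3  4  2  3  2  2  0  1  1  6  8  8]
 [ 7  7  4  1  1  1  2  3  4  3  3  2  0  0  0  1  6  8  8]
 [ 7  5  2  1  1  1  2  3  3  3  3  3  0  1  1  2  6  7  7]
 [ 6  5  4  1  2  2  3  3  3  3  3  2  1  1  1  1  7  7  6]
 [ 5  5  4  2  1  0  3  3  3  3  3  3  1  1  1  0  1  4  6]
 [ 5  5  4  1  1  2  3  4  3  0  3  3  1  1  0  1  1  1  1]
 [ 4  4  2  1  1  2  3  3  3  0  3  3  1  1  0  2  1  1  0]
 [ 6  5  2  1  2  3  3  1  3  0  3  3  1  1  0  0  1  1  1]
 [ 4  5  1  2  5  3  2  1  3  0  3  3  1  0  1  3  1  1  1]
 [ 8  5  1  3  4  3  0  3  3  0  3  3  0  0  1  0  1  1  1]
 [ 7  6  4  2  3  3  3  3  3  3  3  3  3  1  0  0  1  1  1]
 [ 8  8  3  1  2  2  2  3  3  2  2  2  2  2  2  0  1  1  1]
 [ 7  8  2  1  2  2  3  3  3  2  1  1  1  2  1  1  1  1  1]
 [ 7  7  1  2  2  2  2  2  2  1  2  2  2  2  1  1  1  1  1]
 [ 7  6  2  2  2  1  2  2  2  2  1  1  2  2  2  1  1  1  1]
 [ 7  3  1  2  2  2  2  2  2  1  2  1  1  2  2  1  1  1  1]
 [ 8  2  2  2  1  1  1  1  2  1  1  2  2  1  2  1  0  0  1]
 [ 8  3  2  2  1  1  2  2  1  1  2  2  1  2  0  1  1  1  1]
 [ 8  3  1  1  2  2  1  2  1  2  1  2  2  2  6  4  1  1  1]
 [ 8  8  7 13 14 13  4  4  2  2  1  2  2  2  5  8  6  2  1]
 [ 8  8  7 13 14 10  2  7  8  7  7  7  7  7  8  8  7  6  3]
 [ 8  8  7  3 13 13 13  7  7  8  7  7  7  7  7  7  8  7  7]]
```

```bash
python3 -c "
from h import *
a=cv2.imread('pics/top0.png');n=cv2.imread('pics/n_top.png');o=cv2.imread('pics/o_top.png');q=cv2.imread('pics/q_top.png')
def blobs(x,y,t):
  d=cv2.absdiff(x,y).max(2); m=(d>35).astype(np.uint8); k,l,s,c=cv2.connectedComponentsWithStats(m); print(t,[(s[i].tolist()) for i in range(1,k) if s[i][4]>12])
blobs(n[160:330,100:560],q[160:330,100:560],'n-q (before D drop)');blobs(o[160:330,100:560],q[160:330,100:560],'o-q')
g=lambda im:cv2.cvtColor(im,6)[262:290:2,176:196]//10
print(g(a));print(g(q))
cv2.imwrite('pics/r.png',np.hstack([cv2.resize(im[245:315,v:v+50],(400,560),interpolation=cv2.INTER_CUBIC) for im,v in ((q,210),(q,160))]))
"
```

```text
n-q (before D drop) [[63, 38, 54, 47, 372], [48, 49, 5, 6, 21], [163, 55, 32, 41, 432], [0, 75, 169, 95, 9458], [165, 74, 84, 96, 4514]]
o-q [[63, 38, 54, 47, 380], [48, 49, 5, 6, 21], [0, 75, 120, 95, 3663], [114, 85, 27, 30, 207], [77, 99, 19, 13, 44], [65, 111, 14, 6, 29], [96, 110, 8, 12, 60], [123, 135, 55, 35, 874]]
[[20 20 21 21 22 22 22 22 22 22 22 22 22 22 22 22 22 22 22 20]
 [17 16 20 21 22 22 22 22 22 22 22 22 22 23 22 22 22 22 19 14]
 [18 18 17 18 20 21 21 22 22 22 22 22 22 22 22 22 22 19 13 12]
 [17 17 17 17 16 17 19 20 21 22 21 21 21 22 22 22 21 17 10 13]
 [18 18 19 18 18 17 16 18 21 22 20 18 18 15 15 16 14 11 14 16]
 [18 19 19 19 19 18 17 19 22 20 15 15 17 18 17 13  8 14 16 16]
 [18 18 18 18 18 17 19 22 22 18 15 17 18 17 13  8 13 16 17 17]
 [18 18 18 19 17 19 22 23 21 16 16 17 16 12  8 13 16 16 17 17]
 [18 18 18 14 13 20 22 22 16 14 16 16 13  8 12 15 16 17 17 18]
 [17 16 14 20 22 22 22 19 12 10 13 13 13 15 14 16 17 17 16 17]
 [18 17 18 16 16 20 20 18 17 13  8 13 15 21 20 17 20 19 17 16]
 [19 19 19 19 19 19 18 13  9 14 16 16 17 18 18 16 16 18 17 17]
 [18 19 19 18 18 14 
[... 289 characters left out ...]
13 11]
 [ 3  2  3  3  3  2  1  2  1  1  1  2  2  3 17 21 21 16  9  9]
 [ 3  2  3  3  3  2  1  1  1  1  2  2  2  2  1  2  2  7  9  9]
 [ 1  1  1  3  3  3  2  1  1  1  2  2  2  2  2  2  3  3  4  6]
 [ 1  1  2  3  3  3  1  1  1  2  1  2  4  6  8  8  8  8  8  7]
 [ 5  2  3  3  3  2  1  1  1  1  0  2  4  7  7  8  7  7  8  8]
 [ 4  3  3  3  3  2  1  1  1  2  1  2  1  2  2  2  2  3  4  5]
 [ 3  3  2  3  2  1  1  1  2  1  2  2  1  4  4  2  4  6  9  9]
 [ 3  3  3  2  1  1  1  2  1  2  3  3  4 18 19 14 18 18 16 15]
 [ 3  2  2  1  1  0  3  6  8 12 13 13 14 14 16 15 14 15 14 14]
 [ 2  2  2  1  2  5  7 12 13 14 14 15 15 15 16 16 16 15 16 16]
 [ 1  2  4  8  7 11 13 14 14 15 15 15 16 16 16 15 15 16 15 15]]
```

Request:
step_arm(
  targets="0 -0.06 0.03 0.03 0 0 0; 0 -0.12 0.06 0.06 0 0 0; 0 -0.18 0.09 0.09 0 0 0; 0 -0.24 0.12 0.12 0 0 0; 0 -0.3 0.15 0.15 0 0 0; 0 -0.34 0.17 0.18 0 0 0; 0 -0.38 0.2 0.2 0 0 0",
)

```text
clock: 22.75
eef_pos: [0.2684, 0.4869, 0.242]
tool_rot: [0.019, 1.0, 0.001, 0.001]
ft_force: [0.6, 0.2, 0.2]
grip_width: 0.0427
grasp_force: 0.0
```

```bash
python3 -c "
from h import *
st()
t=bot.camera('top')[:,:,::-1].copy();s=bot.camera('side')[:,:,::-1].copy()
cv2.imwrite('pics/s_top.png',t);cv2.imwrite('pics/s_side.png',s)
z=lambda im:cv2.resize(im,(260,364),interpolation=cv2.INTER_CUBIC)
cv2.imwrite('pics/t.png',np.hstack([z(t[245:315,212:262]),z(t[235:305,155:205]),z(s[240:310,205:255+5])]))
"
```

```text
t 22.8 p [0.2684 0.4869 0.242 ] q [ 1.07  0.34  0.22  1.45 -0.    1.11] y [0.038 0.999 0.003] z [ 0.002  0.003 -1.   ] w 0.0427 F [0.6 0.2 0.2] 0.0
```

View pics/t.png

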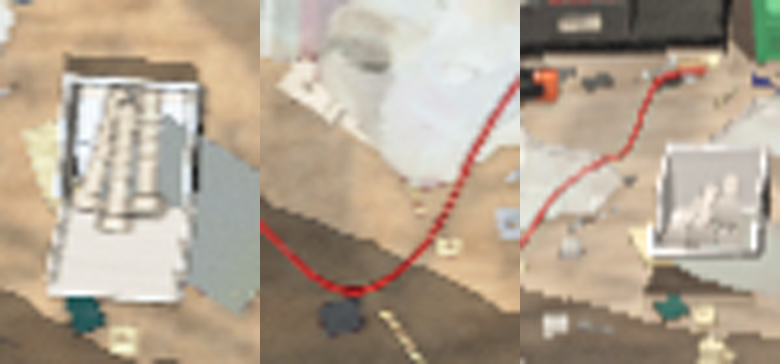

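The spot where B lay is now empty. The cup shows three bolts side by side, the middle one lying higher, and the fourth may be beneath it. I'll check numerically.

```bash
python3 -c "
from h import *
L=lambda n:cv2.imread('pics/%s_top.png'%n)
n,o,q,s=map(L,'noqs')
R0=(slice(256,300),slice(222,252))
for a,b,t in ((n,o,'n-o'),(o,q,'o-q'),(o,s,'o-s'),(q,s,'q-s')):
  d=cv2.absdiff(a[R0],b[R0]).max(2); print(t,(d>30).sum()); 
  if t in('o-q','n-o'): print(d[::2,::2]//10)
im0=cv2.imread('pics/top0.png')
d=cv2.absdiff(im0,s).max(2)[185:340,100:560]; m=cv2.morphologyEx((d>40).astype(np.uint8),2,np.ones((2,2)))
k,l,st_,c=cv2.connectedComponentsWithStats(m); print([( (c[i]+[100,185]).round().tolist(),st_[i][2:].tolist()) for i in range(1,k) if st_[i][4]>10])
"
```

```text
n-o 672
[[ 0  0  0  0  0  0  0  0  0  0  0  0  0  0  0]
 [ 0  0  0  0  0  0  0  0  0  0  0  0  0  0  0]
 [ 7  0  0  0  0  0  0  0  0  0  0  0  0  0  0]
 [ 7  0  0  0  0  3  0  0  0  1  0  0  0  0  0]
 [ 7  1  0  0  0  5  3  7  2  2  3  0  0  0  0]
 [ 8  4  1  1  0  1  2  2  0  2  1  0  0  0  0]
 [ 0  4  2  7  4  1  2  4  3  0  0  0  0  0  0]
 [ 0  5  2  7  5  0  0  3  2  3  1  0  0  0  0]
 [ 0  5  4  0  2  8  9  4  4  2  0  0  0  0  0]
 [ 0  4  5  7  6  6  4  5  6  2  0  0  0  0  0]
 [ 3  2  0  9  7  8  4  5  5  2  1  0  0  0  0]
 [ 4  1 15  8  8  5  3  4  7  6  2  0  0  0  0]
 [ 5  1  0  4  9  3  2  5  7  6  1  0  0  0  0]
 [ 3  2  2  7  4  0  3  1  7  7  2  0  0  0  0]
 [ 0  4  6  8  8  5  8  5 10  6  2  2  0  1  0]
 [ 7  3  6  7  6  9  9  7  6  7  5  7  7  3  0]
 [ 5  5  6  7 10  8  8 11  8  7  6  7  7  4  0]
 [ 7  5  7  7  7  7  7  7  7  7  7  6  6  4  0]
 [ 4  6  7  7  7  7  7  7  7  7  6  7  5  2  0]
 [ 5  6  6  7  6  7  7  6  6  7  7  7  6  0  0]
 [ 5  7  7  7  7  7  7  7  7  7  6  7  6  1  0]
 [ 5  7  7  7  7  6  6  7  7  7  7  6  4  0  0]]
o-q 151
[[ 7  4  0  0  0  0  0  0  
[... 754 characters left out ...]
  0  0  0  0  0  0  0  0  0  0  0]
 [ 0  0  0  0  0  0  0  0  0  0  0  0  0  0  0]
 [ 0  0  0  0  0  0  0  0  0  0  0  0  0  0  0]
 [ 0  0  0  0  0  0  0  0  0  0  0  0  0  0  0]
 [ 0  0  0  0  0  0  0  0  0  0  0  0  0  0  0]
 [ 0  0  0  0  0  0  0  0  0  0  0  0  0  0  0]]
o-s 694
q-s 783
[([235.0, 220.0], [3, 7, 15]), ([237.0, 228.0], [3, 6, 13]), ([236.0, 275.0], [14, 27, 149]), ([183.0, 296.0], [154, 65, 1789]), ([241.0, 276.0], [3, 13, 35]), ([184.0, 278.0], [6, 11, 35]), ([109.0, 283.0], [13, 20, 119]), ([229.0, 281.0], [4, 6, 14]), ([452.0, 312.0], [6, 13, 34]), ([125.0, 318.0], [10, 3, 25]), ([153.0, 331.0], [67, 17, 772]), ([454.0, 326.0], [4, 7, 16]), ([276.0, 338.0], [9, 5, 30])]
```

The side view shows the heads at stepped heights with the right one raised, so the fourth bolt is stacked in the cup. A difference against the first picture shows no stray bolt elsewhere. Now take the cup, with the tool tilted 6° so the gripper clears the bin later.

Request:
step_arm(
  targets="1 0.05 -0.05 -0.03 0 0 0; 1 0.1 -0.1 -0.06 0 0.05 0; 1 0.15 -0.15 -0.1 0 0.1 0; 1 0.2 -0.2 -0.14 0 0.133 0; 1 0.25 -0.26 -0.18 0 0.133 0; 1 0.3 -0.32 -0.22 0 0.133 0; 1 0.35 -0.38 -0.25 0 0.133 0; 1 0.378 -0.425 -0.28 0 0.133 0; 1 0.378 -0.425 -0.28 0 0.133 0; 1 0.378 -0.425 -0.28 0 0.133 0",
)

```text
clock: 23.68
eef_pos: [0.4591, 0.2711, 0.098]
tool_rot: [0.022, 0.998, -0.002, -0.054]
ft_force: [0.5, -0.5, 0.0]
grip_width: 0.0857
grasp_force: 0.0
```

```bash
python3 -c "
from h import *
st()"
```

```text
t 23.7 p [0.4591 0.2711 0.098 ] q [0.5  0.46 0.01 1.22 0.05 0.54] y [ 0.044  0.999 -0.006] z [-0.107 -0.001 -0.994] w 0.0857 F [ 0.5 -0.5  0. ] 0.0
```

Request:
step_arm(
  targets="1 0 0.01 0 0 0 0; 1 0 0.01 0 0 0 0; 1 0 0.01 -0.04 0 0 0; 1 0 0.01 -0.04 0 0 0",
)

```text
clock: 24.02
eef_pos: [0.4571, 0.2796, 0.0778]
tool_rot: [0.018, 0.998, -0.002, -0.053]
ft_force: [-1.2, -0.4, -0.6]
grip_width: 0.0853
grasp_force: 0.0
```

```bash
python3 -c "
from h import *
st()"
```

```text
t 24.0 p [0.4571 0.2796 0.0778] q [ 0.52  0.48 -0.02  1.17  0.05  0.55] y [ 0.036  0.999 -0.005] z [-0.106 -0.001 -0.994] w 0.0853 F [-1.2 -0.4 -0.6] 0.0
```

Request:
step_arm(
  targets="1 0.004 0 -0.06 0 0 0; 1 0.004 0 -0.12 0 0 0; 1 0.004 0 -0.16 0 0 0; 1 0.004 0 -0.175 0 0 0; 1 0.004 0 -0.18 0 0 0; 1 0.004 0 -0.18 0 0 0; 0 0.004 0 -0.18 0 0 0; 0 0.004 0 -0.18 0 0 0; 0 0.004 0 -0.18 0 0 0; 0 0.004 0 -0.18 0 0 0",
)

```text
clock: 24.85
eef_pos: [0.4623, 0.2802, -0.0085]
tool_rot: [0.019, 0.999, 0.001, -0.051]
ft_force: [-0.5, 1.4, 6.5]
grip_width: 0.0673
grasp_force: 68.7
```

```bash
python3 -c "
from h import *
st()"
```

```text
t 24.9 p [ 0.4623  0.2802 -0.0085] q [ 0.51  0.57 -0.11  0.98  0.05  0.55] y [ 0.039  0.999 -0.001] z [-0.101  0.003 -0.995] w 0.0673 F [-0.5  1.4  6.5] 68.7
```

Cup gripped at 67 mm. Lift and weigh.

Request:
step_arm(
  targets="0 0 0 0.05 0 0 0; 0 0 0 0.12 0 0 0; 0 0 0 0.19 0 0 0.02; 0 0 0 0.26 0 0 0.05; 0 0 0 0.33 0 0 0.05; 0 0 0 0.4 0 0 0.05; 0 0 0 0.453 0 0 0.05; 0 0 0 0.453 0 0 0.05; 0 0 0 0.453 0 0 0.05; 0 0 0 0.453 0 0 0.05",
)

```text
clock: 25.68
eef_pos: [0.4601, 0.2781, 0.2142]
tool_rot: [0.0, 0.999, -0.003, -0.053]
ft_force: [0.2, -0.6, -3.9]
grip_width: 0.067
grasp_force: 69.8
```

Request:
step_arm(
  targets="0 0 0 0 0 0 0; 0 0 0 0 0 0 0; 0 0 0 0 0 0 0; 0 0 0 0 0 0 0",
)

```text
clock: 26.02
eef_pos: [0.4604, 0.2785, 0.2146]
tool_rot: [0.0, 0.999, -0.003, -0.053]
ft_force: [0.4, 0.4, -3.3]
grip_width: 0.0674
grasp_force: 69.8
```

```bash
python3 -c "
from h import *
F=[]
for i in range(8): bot.camera('top'); F.append(bot.get_obs()['ft_force'])
print(np.mean(F,0),np.std(F,0)); st(); cv2.imwrite('pics/u_top.png',bot.camera('top')[:,:,::-1])
im0=cv2.imread('pics/top0.png');s=cv2.imread('pics/u_top.png')
d=cv2.absdiff(im0,s).max(2)[250:310,205:275]; print((d[::3,::3]//10))
"
```

```text
[-0.01038059  0.25397245 -3.77594819] [0.45197046 0.43148654 0.38006473]
t 26.4 p [0.4609 0.2788 0.2158] q [0.52 0.4  0.23 1.5  0.05 0.51] y [-0.     1.    -0.004] z [-0.104 -0.004 -0.995] w 0.0673 F [-0.4  0.3 -3.2] 69.8
[[13 15  9 10 11  8 11  9  9  9  9  9  9  9  9  9  8  3  1  1  1  1  0  1]
 [ 2  5 11 11 11 11 12 11  8  8  7  8  9  9  8  9  9  8  1  0  1  0  0  0]
 [ 1  1 11 12 12 13 11  7  1  1  1  0  9  9  9  9  9  9  4  0  1  1  1  1]
 [11  2  7  9  8 10 11 10 11  2  2  2  1  0  0  6  9  9  9  1  1  1  1  1]
 [ 1  9 10  5  8 10  8  1 22 10  7 12 15 12  5  2  9  9  9  4  1  1  1  1]
 [ 8  8  9  7 10 12 13  3 22 23 22 17 12 21 19  2  9  9  9  9  1  1  1  1]
 [ 8  8  4  7  4 13 15 10 23 21 16  8  8  9 14  4  8  8  8  8  1  1  1  1]
 [ 6  8  3  6  2 15 16 10 23 22 20 10  9 10 10  0  8  7  8  9  9  1  1  1]
 [ 5  5  2  3  1  0 14 12 23 23 14 14 11 13 17  0  1  3  7  8  9  4  1  1]
 [ 8  5  3  2  4  9  5  2 23 19 14 14 14 12 21  0  1  0  1  7  8  7  1  1]
 [ 5  6  5  4  3  7 10  6 15  5  3 13  1  1  8  2  1  0  0  1  1  7  8  1]
 [ 8  7  6  6  4  1  4 11  7  9  5  9  1  0  5  1  1  1  1  1  0  0  4  1]
 [ 9  8  7  6  4  2  2 10 14 14  9 10  8  8  6  1  1  0  1  1  1  1  7  3]
 [ 8  8  9  9  7  5  3  7 11 15  9 10  8  8  8  0  1  1  1  0  1  4  8  8]
 [ 8  9  9  9  9  7  4  5  8 13 15 13  8  8  2  1  1  1  1  0  1  8  9  8]
 [ 8  8  8  9  8  8  4  3  6  9 14 14  9  8  4  1  1  1  0  1  7  8  9  9]
 [10  9 10  8  8  4  0  2  4  7 11 15 14 14  1  1  0  1  1  1  8  9  9  8]
 [ 8  8  8  7  6  6  0  3  3  2  8 13 15 15  6  4  0  0  1  6  9  9  9  9]
 [ 7  7  7  6  7  6 10 18 18  5  2  2  7  6  7  8  8  1  4  8  8  8  8  8]
 [ 7  7  7  8  9  8  3  9 19 10  3  1  6  9  7  7  7  8  8  9  8  8  9  8]]
```

The weight is 3.8 N, which matches four bolts (3.9 N expected; three would give 3.3 N). Now to the bin, tilting 30°.

Request:
step_arm(
  targets="0 0.02 -0.06 0 0 0 0; 0 0.06 -0.13 0 0 -0.07 0; 0 0.11 -0.2 0 0 -0.14 0; 0 0.16 -0.27 0 0 -0.22 0; 0 0.21 -0.34 0 0 -0.3 0; 0 0.26 -0.41 0 0 -0.4 0; 0 0.31 -0.48 0 0 -0.5 0; 0 0.36 -0.54 0 0 -0.6 0; 0 0.378 -0.574 0 0 -0.667 0; 0 0.378 -0.574 0 0 -0.667 0",
)

```text
clock: 27.3
eef_pos: [0.6487, -0.0132, 0.2144]
tool_rot: [0.004, 0.978, -0.004, 0.208]
ft_force: [-1.5, -0.3, -4.7]
grip_width: 0.0674
grasp_force: 69.9
```

Request:
step_arm(
  targets="0 0 0 0 0 0 0; 0 0 0 0 0 0 0; 0 0 0 0 0 0 0",
)

```text
clock: 27.55
eef_pos: [0.6497, -0.0073, 0.2158]
tool_rot: [0.0, 0.978, -0.002, 0.208]
ft_force: [0.5, 0.2, -4.1]
grip_width: 0.0666
grasp_force: 69.9
```

```bash
python3 -c "
from h import *
o=st(); s=bot.camera('side'); t=bot.camera('top'); cv2.imwrite('pics/v_side.png',s[:,:,::-1]); cv2.imwrite('pics/v_top.png',t[:,:,::-1])
p=o['eef_pos']; th=np.radians(30)
for nm,dz,r in (('toolerr',0,(-.069,.0425)),('basez',.0135,(-.069,.029))):
  l=p+[r[0]*np.cos(th)-r[1]*np.sin(th),0,r[1]*np.cos(th)+r[0]*np.sin(th)+dz]; print(nm,l.round(3),px('top',l).round(1),px('side',l).round(1))
hsv=cv2.cvtColor(t,cv2.COLOR_RGB2HSV)
m=cv2.inRange(hsv,(24,150,100),(34,255,255)); ys,xs=np.nonzero(m); print(xs.min(),xs.max(),ys.min(),ys.max(),m.sum()/255)
g=t[200:275:3,325:375:2].mean(2)//10; print(g.astype(int))
"
```

```text
t 27.6 p [ 0.6497 -0.0073  0.2158] q [-0.01  0.21 -0.12  0.82  0.   -0.01] y [ 0.001  1.    -0.003] z [ 0.407 -0.003 -0.914] w 0.0666 F [ 0.5  0.2 -4.1] 69.9
toolerr [ 0.569 -0.007  0.218] [350.8 232.2] [334.5 206. ]
basez [ 0.575 -0.007  0.22 ] [350.9 229.2] [334.2 204.7]
0 502 105 269 194.0
[[13  4 19 19  2  3  2  8  8  8 13 10  6  2  2  2  2  2  2  4  8 15  6  6
   3]
 [ 2  2  2  2  2  2  2  1  2  2  2  2  2  2  2  2  3  3  3  2  2  2  3  3
   3]
 [ 2  2  5  3  3  2  2  2  2  1  2  2  4  5  4  5  5  5  6  5  5  4  2  2
   5]
 [ 2  2  4  4  3  2  2  1  2  2  2  3  4  4  4  4  4  4  5  3  5  5  5  3
   3]
 [ 6  6  6  6  6  6  4  1  2  3  3  4  3  5  8 11 11 12 12 11 11 10  5  5
   5]
 [ 4  4  5  5  5  5  3  2  3  3  4  7 11 13 11 10 10 10 10 10 10 11 14 10
   5]
 [ 3  4  9 10  9  9  7  2  3  7 12 12  6  4  5  4  4  4  4  4  5  4  5  4
   4]
 [ 7  7  9  9  9  9 11  4 12 11 12  6  5  5  5  4  4  4  4  4  4  4  4  5
   4]
 [ 7  7  9  9  9  9 11  7 11 12 12 15 12  7  5  4  4  4  4  4  6  4  5  4
   4]
 [ 7  8  9 10 10  9 12  9  9 12 12 12 12 13 17 21 20 19 14 13 14 13 13 12
  12]
 [ 8 1
[... 494 characters left out ...]
15  4 12 21 21  9 21 21 15 20 20 20 20 20 20 20 20 19
  19]
 [ 7  8 10 10 10 10 12  5 11 22 22 10 22 22 14 21 21 21 21 21 21 21 21 21
  21]
 [ 7  7 10 10 10 10 14  7 16 22 23 10 23 23 16 22 22 22 22 22 22 22 22 22
  22]
 [ 7  7 10 10 10 10 13  4 17 23 23 11 23 23 14 23 23 23 23 23 23 23 23 23
  23]
 [ 7  7  7  7  7  7  5  6 20 23 23 11 23 23 16 23 23 23 23 23 23 23 23 23
  23]
 [ 7  7  7  7  7  7  9  6 15 23 23  8 23 23 16 23 23 23 23 23 23 23 23 23
  23]
 [ 7  7  7  7  7  7  7  7 17 23 23  8 23 23 14 23 24 24 24 24 24 24 23 24
  24]
 [ 7  7  7  7  7  7  4  7 17 23 23  8 23 23 15 24 24 24 24 24 24 24 24 24
  24]
 [ 7  7  7  7  7  7  5  9 17 23 23 11 23 23 17 23 24 23 23 24 23 24 23 23
  24]]
```

Request:
step_arm(
  targets="0 -0.03 0 -0.03 0 0 0; 0 -0.05 0 -0.06 0 0 0; 0 -0.05 0 -0.09 0 0 0; 0 -0.05 0 -0.104 0 0 0; 0 -0.05 0 -0.104 0 0 0; 0 -0.05 0 -0.104 0 0 0",
)

```text
clock: 28.15
eef_pos: [0.6254, -0.0076, 0.164]
tool_rot: [0.0, 0.978, -0.002, 0.208]
ft_force: [0.8, -0.2, -3.5]
grip_width: 0.0673
grasp_force: 69.8
```

Request:
step_arm(
  targets="0 0 0 0 0 -0.11 0; 0 0 0 0 0 -0.22 0; 0 0 0 0 0 -0.33 0; 0 0 0 0 0 -0.33 0; 0 0 0 0 0 -0.33 0",
)

```text
clock: 28.57
eef_pos: [0.623, -0.0081, 0.1627]
tool_rot: [0.001, 0.944, -0.002, 0.331]
ft_force: [-0.1, 0.1, -1.9]
grip_width: 0.0671
grasp_force: 70.0
```

```bash
python3 -c "
from h import *
st(); bot.camera('top'); st()
"
```

```text
t 28.6 p [ 0.623  -0.0081  0.1627] q [-0.02  0.09 -0.58  0.23  0.01 -0.01] y [ 0.003  1.    -0.003] z [ 0.624 -0.004 -0.781] w 0.0671 F [-0.1  0.1 -1.9] 70.0
t 28.6 p [ 0.6263 -0.0082  0.1657] q [-0.02  0.09 -0.57  0.23  0.01 -0.01] y [ 0.003  1.    -0.003] z [ 0.628 -0.004 -0.778] w 0.067 F [ 0.1 -0.4 -1.8] 70.2
```

The flap is in contact (about 2 N). Tilt on to 70°.

Request:
step_arm(
  targets="0 0 0 -0.002 0 -0.12 0; 0 0 0 -0.004 0 -0.24 0; 0 0 0 -0.006 0 -0.36 0; 0 0 0 -0.008 0 -0.47 0; 0 0 0 -0.008 0 -0.56 0; 0 0 0 -0.008 0 -0.56 0",
)

```text
clock: 29.12
eef_pos: [0.6298, -0.0083, 0.1645]
tool_rot: [0.001, 0.845, -0.002, 0.535]
ft_force: [-0.2, -0.7, -2.4]
grip_width: 0.067
grasp_force: 70.4
```

Request:
step_arm(
  targets="0 0 0 0 0 0 0; 0 0 0 0 0 0 0; 0 0 0 0 0 0 0; 0 0 0 0 0 0 0; 0 0 0 0 0 0 0; 0 0 0 0 0 0 0; 0 0 0 0 0 0 0; 0 0 0 0 0 0 0",
)

```text
clock: 29.78
eef_pos: [0.6284, -0.0083, 0.1629]
tool_rot: [0.001, 0.846, -0.002, 0.533]
ft_force: [-1.8, -0.3, 1.0]
grip_width: 0.0669
grasp_force: 70.7
```

```bash
python3 -c "
from h import *
st(); s=bot.camera('side'); cv2.imwrite('pics/w_side.png',s[:,:,::-1]); st()
"
```

```text
t 29.8 p [ 0.6284 -0.0083  0.1629] q [-0.02  0.25 -1.02 -0.83  0.01 -0.01] y [ 0.004  1.    -0.002] z [ 0.902 -0.004 -0.432] w 0.0669 F [-1.8 -0.3  1. ] 70.7
t 29.8 p [ 0.6276 -0.0083  0.1622] q [-0.02  0.25 -1.02 -0.83  0.01 -0.01] y [ 0.004  1.    -0.002] z [ 0.901 -0.004 -0.433] w 0.0669 F [-0.9 -0.2  3. ] 70.7
```

The force (+1 N: empty cup plus flap) suggests the bolts have slid out. A small shake to be sure.

Request:
step_arm(
  targets="0 0 0 0.016 0 0.06 0; 0 0 0 0 0 0 0; 0 0 0 0.016 0 0.06 0; 0 0 0 0 0 0 0; 0 0 0 0.016 0 0.06 0; 0 0 0 0 0 0 0; 0 0 0 0 0 0 0; 0 0 0 0 0 0 0; 0 0 0 0 0 0 0; 0 0 0 0 0 0 0",
)

```text
clock: 30.67
eef_pos: [0.6236, -0.0083, 0.1588]
tool_rot: [0.001, 0.848, -0.002, 0.53]
ft_force: [-12.3, 0.4, 9.0]
grip_width: 0.067
grasp_force: 72.3
```

```bash
python3 -c "
from h import *
F=[]
for i in range(8): bot.camera('side'); F.append(bot.get_obs()['ft_force'])
print(np.mean(F,0)); st()
"
```

```text
[-8.58900111  0.51244052  5.21328625]
t 31.1 p [ 0.6245 -0.0082  0.1596] q [-0.02  0.25 -1.03 -0.83  0.01 -0.01] y [ 0.004  1.    -0.001] z [ 0.899 -0.004 -0.438] w 0.0668 F [-8.6 -0.3  5.4] 71.9
```

Request:
step_arm(
  targets="0 -0.004 0 0.04 0 0 0; 0 -0.004 0 0.1 0 0 0; 0 -0.004 0 0.16 0 0 0; 0 -0.004 0 0.2 0 0 0; 0 -0.004 0 0.2 0 0 0; 0 -0.004 0 0.2 0 0 0; 0 -0.004 0 0.2 0 0 0",
)

```text
clock: 31.65
eef_pos: [0.6221, -0.0082, 0.2578]
tool_rot: [0.001, 0.848, -0.002, 0.529]
ft_force: [0.2, 0.4, -1.6]
grip_width: 0.0668
grasp_force: 70.4
```

```bash
python3 -c "
from h import *
F=[]
for i in range(8): bot.camera('side'); F.append(bot.get_obs()['ft_force'])
print(np.mean(F,0)); st()
t=bot.camera('side'); cv2.imwrite('pics/x_side.png',t[:,:,::-1]); cv2.imwrite('pics/x_top.png',bot.camera('top')[:,:,::-1])
hsv=cv2.cvtColor(t,cv2.COLOR_RGB2HSV); m=cv2.inRange(hsv,(24,130,90),(34,255,255))[200:290,290:370]; ys,xs=np.nonzero(m); print(len(xs), xs.min()+290,xs.max()+290,ys.min()+200,ys.max()+200)
print([px('side',[x,-.008+y,.15]).round().tolist() for x in (.613,.509) for y in (-.05,.05)])
"
```

```text
[-0.22341194 -0.10510384 -1.42414922]
t 32.0 p [ 0.6227 -0.0083  0.2586] q [-0.02 -0.05 -0.9  -0.39  0.01 -0.01] y [ 0.004  1.    -0.001] z [ 0.899 -0.004 -0.439] w 0.0669 F [-0.3 -0.4 -1.4] 70.4
5 345 350 222 231
[[347.0, 221.0], [318.0, 222.0], [353.0, 232.0], [321.0, 233.0]]
```

The held weight is 1.4 N, so the cup is empty. Tilt back upright while checking the lid angle.

Request:
step_arm(
  targets="0 0 0 0.02 0 0.13 0; 0 0 -0.02 0.04 0 0.26 0; 0 -0.02 -0.04 0.06 0 0.39 0; 0 -0.04 -0.06 0.08 0 0.52 0; 0 -0.06 -0.08 0.1 0 0.65 0; 0 -0.08 -0.1 0.1 0 0.78 0; 0 -0.1 -0.12 0.1 0 0.88 0; 0 -0.12 -0.14 0.1 0 0.95 0; 0 -0.12 -0.14 0.1 0 0.95 0; 0 -0.12 -0.14 0.1 0 0.95 0",
)

```text
clock: 32.98
eef_pos: [0.5654, -0.0792, 0.311]
tool_rot: [0.001, 0.983, -0.002, 0.186]
ft_force: [0.0, 0.2, -0.6]
grip_width: 0.067
grasp_force: 70.2
```

```bash
python3 -c "
from h import *
st()
e=lambda x,y,z:pt('top',320+x/3.6,170+y/3.6,z)
for z in (.215,.222): print(e(336,123,z).round(3),e(580,114,z).round(3))
print('lid base',e(298,172,.062).round(3),e(510,163,.062).round(3))
t=bot.camera('top'); s=bot.camera('side'); cv2.imwrite('pics/y_top.png',t[:,:,::-1])
hsv=cv2.cvtColor(t,cv2.COLOR_RGB2HSV); m=cv2.inRange(hsv,(24,150,100),(34,255,255))[200:270,320:380]; ys,xs=np.nonzero(m); print('yellow',len(xs),xs.min()+320,xs.max()+320,ys.min()+200,ys.max()+200)
m=cv2.inRange(hsv,(5,150,80),(18,255,255))[170:240,380:500]
k=max(cv2.findContours(m,0,2)[0],key=cv2.contourArea); print((cv2.approxPolyDP(k,3,True)[:,0]+[380,170]).tolist())
"
```

```text
t 33.0 p [ 0.5654 -0.0792  0.311 ] q [-0.17  0.05 -0.03  1.11  0.06 -0.16] y [ 0.003  1.    -0.004] z [ 0.366 -0.005 -0.931] w 0.067 F [ 0.   0.2 -0.6] 70.2
[ 0.638 -0.152  0.215] [ 0.648 -0.31   0.215]
[ 0.637 -0.15   0.222] [ 0.646 -0.307  0.222]
lid base [ 0.625 -0.154  0.062] [ 0.635 -0.308  0.062]
yellow 48 358 368 252 259
[[481, 202], [413, 204], [405, 212], [410, 217], [460, 215]]
```

Request:
step_arm(
  targets="0 -0.01 -0.05 0 -0.003 0.11 0.01; 0 -0.015 -0.11 0 -0.006 0.23 0.03; 0 -0.02 -0.17 0 -0.01 0.35 0.05; 0 -0.025 -0.24 -0.02 -0.015 0.48 0.07; 0 -0.025 -0.301 -0.06 -0.019 0.611 0.08; 0 -0.025 -0.301 -0.13 -0.019 0.611 0.08; 0 -0.025 -0.301 -0.2 -0.019 0.611 0.08; 0 -0.025 -0.301 -0.27 -0.019 0.611 0.08; 0 -0.025 -0.301 -0.33 -0.019 0.611 0.08; 0 -0.025 -0.301 -0.36 -0.019 0.611 0.08",
)

```text
clock: 33.92
eef_pos: [0.5475, -0.2273, 0.1239]
tool_rot: [-0.032, 0.998, -0.002, -0.057]
ft_force: [-0.6, 0.2, -1.5]
grip_width: 0.0671
grasp_force: 70.3
```

Request:
step_arm(
  targets="0 0 0 0 0 0 0; 0 0 0 0 0 0 0; 0 0 0 0 0 0 0",
)

```text
clock: 34.17
eef_pos: [0.5512, -0.2288, 0.1314]
tool_rot: [-0.032, 0.998, -0.004, -0.052]
ft_force: [-0.1, -0.6, -1.1]
grip_width: 0.067
grasp_force: 70.3
```

```bash
python3 -c "
from h import *
o=st(); t=bot.camera('top'); s=bot.camera('side'); cv2.imwrite('pics/z_top.png',t[:,:,::-1]); cv2.imwrite('pics/z_side.png',s[:,:,::-1])
hsv=cv2.cvtColor(t,cv2.COLOR_RGB2HSV); m=cv2.inRange(hsv,(24,130,100),(34,255,255))[200:270,320:385]
k=max(cv2.findContours(m,0,2)[0],key=cv2.contourArea); print('yellow',cv2.contourArea(k),cv2.boundingRect(k)); print(cv2.cvtColor(cv2.imread('pics/top0.png'),40)[220:262:6,330:368:5,2]//10); print(hsv[220:262:6,330:368:5,2]//10); print(hsv[220:262:6,330:368:5,1]//10)
"
```

```text
t 34.2 p [ 0.5512 -0.2288  0.1314] q [-0.37  0.55  0.26  1.37 -0.05 -0.43] y [-0.064  0.998 -0.005] z [-0.104 -0.012 -0.995] w 0.067 F [-0.1 -0.6 -1.1] 70.3
yellow 1212.0 (8, 16, 42, 43)
[[24 24 24 24 24 24 24 24]
 [24 24 24 24 24 24 24 24]
 [24 24 24 24 24 24 24 24]
 [24 24 24 24 24 24 24 24]
 [24 24 24 24 24 24 24 24]
 [24 24 24 24 24 24 24 24]
 [24 24 24 24 24 24 24 24]]
[[23 23 23 23 23 23 23 23]
 [23 23 23 23 23 23 23 19]
 [23 23 23 23 23 23 21 19]
 [23 23 23 23 23 23 19 20]
 [23 23 23 23 23 22 20 20]
 [23 23 23 23 23 20 19 19]
 [23 23 23 23 20 19 19 19]]
[[17 17 17 17 17 17 17 17]
 [17 17 17 17 17 17 17 19]
 [17 17 17 17 17 17 18 19]
 [17 17 17 17 17 17 19 19]
 [17 17 17 17 17 18 19 19]
 [16 17 17 16 17 19 19 19]
 [16 17 17 17 19 19 19 19]]
```

The flap is shut and clean. Lower the cup into the case.

Request:
step_arm(
  targets="0 0 0 -0.07 0 0 0; 0 0 0 -0.14 0 0 0; 0 0 0 -0.2 0 0 0; 0 0 0 -0.23 0 0 0; 0 0 0 -0.244 0 0 0; 0 0 0 -0.25 0 0 0; 0 0 0 -0.25 0 0 0; 0 0 0 -0.25 0 0 0",
)

```text
clock: 34.93
eef_pos: [0.552, -0.2294, 0.0067]
tool_rot: [-0.032, 0.998, -0.004, -0.052]
ft_force: [0.2, 0.0, -1.3]
grip_width: 0.0668
grasp_force: 70.3
```

```bash
python3 -c "
from h import *
st()
for i in range(3): bot.camera('top')
st()"
```

```text
t 34.9 p [ 0.552  -0.2294  0.0067] q [-0.37  0.66  0.1   1.1  -0.05 -0.43] y [-0.064  0.998 -0.005] z [-0.103 -0.012 -0.995] w 0.0668 F [ 0.2  0.  -1.3] 70.3
t 35.1 p [ 0.5517 -0.2293  0.0065] q [-0.37  0.66  0.09  1.1  -0.05 -0.43] y [-0.064  0.998 -0.005] z [-0.104 -0.012 -0.995] w 0.067 F [ 0.8 -0.1 -1.7] 70.3
```

Request:
step_arm(
  targets="0 0 0 -0.005 0 0 0; 0 0 0 -0.01 0 0 0; 0 0 0 -0.01 0 0 0; 0 0 0 -0.01 0 0 0",
)

```text
clock: 35.42
eef_pos: [0.5514, -0.2292, 0.0026]
tool_rot: [-0.032, 0.998, -0.004, -0.052]
ft_force: [-3.4, 0.5, 11.5]
grip_width: 0.067
grasp_force: 71.6
```

The cup touches the floor at the expected height. Release and rise.

Request:
step_arm(
  targets="0 0 0 0.004 0 0 0; 0.9 0 0 0.004 0 0 0; 0.9 0 0 0.004 0 0 0; 0.9 0 0 0.004 0 0 0; 0.9 0 0 0.04 0 0 0; 0.9 0 0 0.12 0 0 0; 0.9 0 0 0.2 0 0 0; 0.9 0 0 0.28 0 0 0; 0.9 0 0 0.36 0 0 0; 0.9 0 0 0.44 0 0 0",
)

```text
clock: 36.25
eef_pos: [0.5499, -0.2286, 0.2213]
tool_rot: [-0.032, 0.998, -0.003, -0.054]
ft_force: [1.1, -1.3, -0.4]
grip_width: 0.0812
grasp_force: 0.0
```

Request:
step_arm(
  targets="-1 -0.1 0.06 0.1 0 -0.12 0; -1 -0.16 0.12 0.14 0 -0.24 0; -1 -0.22 0.18 0.14 0 -0.36 0; -1 -0.24 0.24 0.14 0 -0.46 0; -1 -0.24 0.28 0.14 0 -0.46 0; -1 -0.24 0.28 0.14 0 -0.46 0",
)

```text
clock: 36.75
eef_pos: [0.4257, -0.0837, 0.2902]
tool_rot: [-0.033, 0.991, -0.008, 0.127]
ft_force: [-0.4, -0.8, 0.2]
grip_width: 0.008
grasp_force: 0.0
```

```bash
python3 -c "
from h import *
o=st(); t=bot.camera('top'); s=bot.camera('side'); cv2.imwrite('pics/A_top.png',t[:,:,::-1]); cv2.imwrite('pics/A_side.png',s[:,:,::-1])
g=t.mean(2)
# cup expected rim corners
gr=np.array([.5535,-.2303]); a=np.radians(3.6); ex=-np.array([np.cos(a),np.sin(a)]); ey=np.array([ex[1],-ex[0]])
for dx,dz in ((-.043,.056),(.07,.045)):
  for dy in (.034,-.034): p=gr+ex*dx+ey*dy; print(px('top',[*p,dz]).round(1))
print((g[214:276:2,402:464:2]/10).astype(int))
"
```

```text
t 36.8 p [ 0.4257 -0.0837  0.2902] q [-0.23 -0.13 -0.22  1.23  0.05 -0.29] y [-0.064  0.998 -0.024] z [ 0.252 -0.007 -0.968] w 0.008 F [-0.4 -0.8  0.2] 0.0
[417.4 230.1]
[443.3 229.1]
[419.  273.3]
[444.8 272.3]
[[ 9  5  7  8  7  7  7  7  8  7  7  7  7  7  7  7  7  7  7  7  7  7  7  7
   7  8  7  7  7  8  8]
 [ 5  7  7  7  7  7  7  7  7  7  7  7  7  7  7  7  7  7  7  6  5  7  8  5
   5  4  5  3  3  3 12]
 [ 5  5  5  3  4  3  3  3  3  4  4  5  5  5  4  5  4  4  3  1  2  4  4  2
   1  1  1  1  1  4 12]
 [ 2  1  0  1  1  1  2  2  1  1  2  2  2  3  3  3  4  4  5  6  7 11 11  8
  12  9  6  0  1  2 11]
 [ 3  8 12 12 14 15 11 14 15 15 14 14 15 15 15 15 14 15 15 15 15 15 16 15
  15 11  8  0  1  2  9]
 [ 4 15 15 15 16 15 15 12 15 14 15 14 15 15 15 14 15 15 14 14 15 15 15 16
  17 12  7  1  1  1  9]
 [ 3 13 15 15 15 15 14 12 13 14 14 15 15 15 15 15 15 15 15 15 15 15 17 17
  17 16  8  2  1  1  7]
 [ 3 14 15 15 14 12  8  8 10 10  9 10 11 10 10 11 10 10 18 18 17 17 17 17
  18 18  8  1  0  1  7]
 [ 4 15 18 17 17 10 10 11 11 12 12 12 10 11 11 11 15 16 20 22 23 17 17 17
  18 18  7  3  0  1  6]
 [ 4 1
[... 1450 characters left out ...]
  7  2  0  1]
 [ 1  3 15 17 18 18  9  7 19 22 22 22 22 22 22 22 22 22 22 19  9 21 17 17
  18 18 18  8  4  0  1]
 [ 1  4 15 17 17 17  9  8 11 22 22 22 22 22 22 22 22 22 22 22  9 17 17 17
  16 17 18  8  4  0  0]
 [ 0  4 16 18 17 17  9  8  7 23 22 22 22 22 22 22 22 22 22 22 15 19 17 17
  17 18 18  8  5  0  1]
 [ 0  3 14 17 17 17 13  8  8 22 22 22 22 22 22 22 22 22 22 22 17 15 17 17
  17 17 18 12  5  1  1]
 [ 1  4 15 17 17 17 13 15 10 16 22 22 22 22 22 22 22 22 22 22 22 19 17 18
  10 10 10  9  6  0  1]
 [ 1  3  8 17 10 11  9  8  7 22 21 21 21 22 23 23 23 24 24 24 23 19 10 10
  10 10 10  8  6  1  1]
 [ 1  3  8 10 11 11  9  8  7  8  8  8  8  7  8  8  8  8  8 11 10 10 10 11
  10 10 10  8  6  1  1]]
```

The cup stands inside the case: its bright floor and rim lie at columns 417–444, rows 229–273, as predicted, and it is empty. Now go over and behind the lid.

Request:
step_arm(
  targets="-1 0.08 -0.04 0 0 0 0; -1 0.16 -0.08 0 0 0 0; -1 0.24 -0.12 0 0 0 0; -1 0.32 -0.16 0 0 0 0; -1 0.4 -0.2 0 0 0 0; -1 0.48 -0.24 0 0 0 0; -1 0.517 -0.253 0 0 0 0; -1 0.517 -0.253 0 0 0 0; -1 0.517 -0.253 0 0 0 0",
)

```text
clock: 37.6
eef_pos: [0.6904, -0.2177, 0.2827]
tool_rot: [-0.03, 0.992, -0.008, 0.123]
ft_force: [0.5, -0.2, 0.4]
grip_width: 0.0004
grasp_force: 0.0
```

```bash
python3 -c "
from h import *
st()"
```

```text
t 37.6 p [ 0.6904 -0.2177  0.2827] q [-0.34  0.49  0.52  1.37  0.07 -0.39] y [-0.057  0.998 -0.023] z [ 0.244 -0.009 -0.97 ] w 0.0004 F [ 0.5 -0.2  0.4] 0.0
```

Request:
step_arm(
  targets="-1 0 0 -0.08 0 0 0; -1 0 0 -0.16 0 0 0; -1 0 0 -0.2 0 0 0; -1 0 0 -0.2 0 0 0; -1 -0.03 0 -0.2 0 0 0; -1 -0.06 0 -0.2 0 0 0; -1 -0.09 0 -0.2 0 0 0; -1 -0.12 0 -0.2 0 0 0; -1 -0.14 0 -0.2 0 0 0",
)

```text
clock: 38.35
eef_pos: [0.6189, -0.2161, 0.1934]
tool_rot: [-0.03, 0.991, -0.01, 0.129]
ft_force: [1.5, 0.2, -0.1]
grip_width: 0.0001
grasp_force: 0.5
```

```bash
python3 -c "
from h import *
st()"
```

```text
t 38.4 p [ 0.6189 -0.2161  0.1934] q [-0.38  0.36  0.08  1.05  0.08 -0.43] y [-0.058  0.998 -0.028] z [ 0.256 -0.013 -0.967] w 0.0001 F [ 1.5  0.2 -0.1] 0.5
```

Request:
step_arm(
  targets="-1 -0.05 0 -0.012 0 0 0; -1 -0.1 0 -0.03 0 0 0; -1 -0.135 0 -0.055 0 0 0; -1 -0.169 0 -0.084 0 0 0; -1 -0.195 0 -0.115 0 0 0; -1 -0.219 0 -0.15 0 0 0; -1 -0.235 0 -0.19 0 0 0; -1 -0.245 0 -0.236 0 0 0; -1 -0.245 0 -0.236 0 0 0",
)

```text
clock: 39.1
eef_pos: [0.4934, -0.2147, 0.0702]
tool_rot: [-0.03, 0.992, -0.008, 0.125]
ft_force: [-1.2, 0.3, -0.2]
grip_width: -0.0002
grasp_force: 0.0
```

```bash
python3 -c "
from h import *
st()"
```

```text
t 39.1 p [ 0.4934 -0.2147  0.0702] q [-0.47  0.26 -0.4   0.68  0.1  -0.52] y [-0.057  0.998 -0.024] z [ 0.247 -0.009 -0.969] w -0.0002 F [-1.2  0.3 -0.2] 0.0
```

Request:
step_arm(
  targets="-1 0 0 -0.02 0 0 0; -1 0 0 -0.032 0 0 0; -1 0 0 -0.04 0 0 0; -1 0 0 -0.044 0 0 0; -1 0 0 -0.044 0 0 0",
)

```text
clock: 39.52
eef_pos: [0.4975, -0.2159, 0.0508]
tool_rot: [-0.031, 0.991, -0.01, 0.127]
ft_force: [-0.4, -0.6, 0.7]
grip_width: -0.0001
grasp_force: 0.4
```

```bash
python3 -c "
from h import *
st()"
```

```text
t 39.5 p [ 0.4975 -0.2159  0.0508] q [-0.47  0.29 -0.42  0.62  0.11 -0.52] y [-0.058  0.998 -0.027] z [ 0.253 -0.012 -0.967] w -0.0001 F [-0.4 -0.6  0.7] 0.4
```

Request:
step_arm(
  targets="-1 0 0 -0.006 0 0 0; -1 0 0 -0.01 0 0 0; -1 0 0 -0.014 0 0 0; -1 0 0 -0.014 0 0 0",
)

```text
clock: 39.85
eef_pos: [0.498, -0.2161, 0.0494]
tool_rot: [-0.031, 0.991, -0.01, 0.13]
ft_force: [-20.2, 6.4, 42.3]
grip_width: -0.0001
grasp_force: 21.6
```

```bash
python3 -c "
from h import *
st(); t=bot.camera('top'); cv2.imwrite('pics/B_top.png',t[:,:,::-1])
hsv=cv2.cvtColor(t,cv2.COLOR_RGB2HSV); m=cv2.inRange(hsv,(5,150,80),(18,255,255))[170:300,380:500]
k=max(cv2.findContours(m,0,2)[0],key=cv2.contourArea); print(cv2.contourArea(k),(cv2.approxPolyDP(k,4,True)[:,0]+[380,170]).tolist())
"
```

```text
t 39.9 p [ 0.498  -0.2161  0.0494] q [-0.47  0.29 -0.43  0.61  0.11 -0.52] y [-0.058  0.998 -0.029] z [ 0.258 -0.013 -0.966] w -0.0001 F [-20.2   6.4  42.3] 21.6
3178.5 [[462, 216], [401, 219], [405, 279], [429, 264], [466, 275]]
```

Shut hard, at 42 N. Back off at once and move clear.

Request:
step_arm(
  targets="-1 0 0 0.016 0 0 0; -1 0 0 0.08 0 0 0; -1 0 0 0.16 0 0 0; -1 -0.03 0.03 0.24 0 0 0; -1 -0.08 0.08 0.32 0 0 0; -1 -0.14 0.14 0.36 0 0 0; -1 -0.2 0.2 0.36 0 0 0; -1 -0.26 0.26 0.36 0 0 0; -1 -0.3 0.32 0.36 0 0 0; -1 -0.3 0.38 0.36 0 0 0",
)

```text
clock: 40.73
eef_pos: [0.3432, -0.0253, 0.2233]
tool_rot: [-0.028, 0.991, -0.01, 0.127]
ft_force: [-0.4, 1.4, 0.1]
grip_width: -0.0002
grasp_force: 0.0
```

Request:
step_arm(
  targets="-1 -0.04 0.08 0 0 0 0; -1 -0.08 0.16 0 0 0 0; -1 -0.08 0.24 0 0 0 0; -1 -0.08 0.32 0 0 0 0; -1 -0.08 0.4 0 0 0 0; -1 -0.08 0.48 0 0 0 0; -1 -0.08 0.56 0 0 0 0; -1 -0.08 0.6 0 0 0 0; -1 -0.08 0.6 0 0 0 0",
)

```text
clock: 41.48
eef_pos: [0.3062, 0.2794, 0.2231]
tool_rot: [-0.033, 0.991, -0.008, 0.127]
ft_force: [0.6, 0.4, -0.8]
grip_width: 0.0002
grasp_force: 0.0
```

```bash
python3 -c "
from h import *
st(); t=bot.camera('top'); s=bot.camera('side'); cv2.imwrite('pics/C_top.png',t[:,:,::-1]); cv2.imwrite('pics/C_side.png',s[:,:,::-1])
hsv=cv2.cvtColor(t,cv2.COLOR_RGB2HSV)
for n,lo,hi in (('lid',(5,150,80),(18,255,255)),('flap',(24,150,150),(34,255,255))):
  m=cv2.inRange(hsv,lo,hi)[170:300,320:500]
  k=max(cv2.findContours(m,0,2)[0],key=cv2.contourArea); b=cv2.boxPoints(cv2.minAreaRect(k))+[320,170]; z=.065 if n=='lid' else .15
  P=[pt('top',*p,z) for p in b]; print(n,cv2.contourArea(k),np.round(P,3).tolist(),[np.linalg.norm(P[i]-P[i-1]).round(3) for i in range(4)])
im0=cv2.imread('pics/top0.png'); c=t[:,:,::-1].copy()
for b,n in (((272,192,300,218),'tape'),((300,290,360,312),'marker'),((336,145,365,180),'jar'),((105,312,190,334),'driver'),((385,155,412,190),'bracket')): print(n,shift(im0,b,c,8))
d=cv2.absdiff(im0,c).max(2)[185:345,100:560]; m=cv2.morphologyEx((d>40).astype(np.uint8),2,np.ones((2,2)))
k,l,S,C=cv2.connectedComponentsWithStats(m); print([((C[i]+[100,185]).round().tolist(),S[i][2:].tolist()) for i in range(1,k) if S[i][4]>10])
"
```

```text
t 41.5 p [0.3062 0.2794 0.2231] q [ 0.9  -0.07 -0.34  1.15 -0.2   0.81] y [-0.064  0.998 -0.024] z [ 0.252 -0.007 -0.968] w 0.0002 F [ 0.6  0.4 -0.8] 0.0
lid 3735.5 [[0.624, -0.148, 0.065], [0.637, -0.31, 0.065], [0.467, -0.319, 0.065], [0.454, -0.159, 0.065]] [np.float64(0.17), np.float64(0.163), np.float64(0.17), np.float64(0.161)]
flap 1630.0 [[0.511, 0.043, 0.15], [0.615, 0.042, 0.15], [0.614, -0.057, 0.15], [0.511, -0.055, 0.15]] [np.float64(0.099), np.float64(0.103), np.float64(0.099), np.float64(0.103)]
tape (0, 0, 0.999)
marker (0, 0, 0.999)
jar (0, 0, 0.999)
driver (0, 0, 0.709)
bracket (0, 0, 0.999)
[([433.0, 236.0], [96, 92, 5507]), ([236.0, 222.0], [6, 18, 40]), ([230.0, 298.0], [106, 85, 2413]), ([184.0, 278.0], [7, 11, 40]), ([158.0, 316.0], [108, 59, 3246]), ([452.0, 314.0], [6, 16, 44])]
```

```bash
python3 -c "
from workcell import bot
print(bot.job_done())"
```

```text
the job is handed in; nothing more can be done
None
```

The job is handed in after about 42 s of robot time. All four bolts went from the cup into the bin and the flap is shut. The empty cup stands in its case under the closed lid, and the other things show no movement in the last picture. The last press on the lid reached about 47 N at the fingertips, and I don't know whether the 40 N limit on the arm and gripper body covers them.

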